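Sort the wood leftovers into their racks and trays

ROBOT

A 6-joint arm with a two-finger parallel gripper is mounted at the origin on the work surface; the furniture and walls round the work are solid. World frame = base frame: x ahead of the robot, y to its left, z up, the work surface at z = 0. Lengths are in m, angles in degrees, forces in N, time in s.
With the tool pointing down it reaches from about 0.25 to 0.725 m from the base axis. Payload 4 kg.
Tool frame: the origin (TCP) lies on the centre line of the jaws, within the pads' length; the fingertips stand 22 mm ahead of it and the grasp point (between the pads) lies 3 mm ahead of it (env.tips_ahead is the z of the fingertips in the tool frame, in m); z points along the fingers, y is the direction in which the jaws open and shut (so a half turn about z gives the same grasp; the last joint's range is limited). The gripper opens to 85 mm and grips with 20 to 120 N. Pads are 22 mm wide; open, the fingers measure 114 mm over their backs; the gripper's body (76 mm by 85 mm) begins 54 mm behind the grasp point. The pads swing forward as they close: fully open they stand 13 mm farther back than shut.
Start: joints at [67.208, 13.785, 0.286, 76.501, 0, 90], TCP at [0.194, 0.461, 0.253] pointing down, gripper open.
Joint ranges: [-155.79, 155.79], [-60.16, 107.12], [-62.33, 73.08], [-114, 123.19], [-81.49, 82.49], [-180, 180]. Speed limits (degrees/s): [159.86, 159.86, 180, 180, 180, 180].

INTERFACE

Orientations are given as [roll, pitch, yaw] about the fixed x, y, z axes, in that order (R = Rz(yaw) Ry(pitch) Rx(roll)).
In Python, from plant import env, grab_frame gives the robot as it stands. The module is installed in compiled form; this text tells all that it offers.
- The arm moves only by the shell command python3 -m creep 'ROWS' [FORCE]. ROWS is a JSON object of lists of equal length, an entry for each row: "hand": the finger opening in mm, from 0 to 85.4; "offset": the shift along the tool's x, y, z in mm, a list of three; "twist": the turn, a rotation vector about the tool's x, y, z in degrees, a list of three. A call has 1 to 5 rows; each row is the pose to reach, as a shift and turn from the pose commanded when the call began, along the tool's axes at that moment; what a row does not reach only later rows make up. A row lasts 1/12 s, in which the tool goes at most 41.7 mm and 7.16 degrees, less where a joint would pass 70% of its speed; a pose out of reach is approached as far as the arm can. A call with a gripper value outside its range is refused whole. The fingers move at their own pace and stop on an object; FORCE is the grip in N (left out, the last holds). Time passes only in rows, so rows that repeat a pose let the fingers close. It gives the time, the measured TCP pose, the force and the opening at its end, in the units of the state.
- env.get_obs(): the state, without advancing time (a new reading comes with each control period).
- grab_frame(name): name is "side" or "top"; returns a dict with "color" (420x560x3 uint8, blue, green, red), "K" (3x3 intrinsics, pixels), "view" (4x4, takes a point from world to camera coordinates). Camera axes: x right, y up, looking along -z (the intrinsics and any distortion apply to the point x, -y, -z); pixel columns grow to the right and rows downward; lengths in m; the calibration is good to about 2 mm. A picture is of the moment at which its call begins. There is no depth.
- env.finish_job(): hands the job in, once; it reports no verdict.
The state is a dict: "clock": time; "joint_positions": joint angles; "qvel": joint speeds; "joint_efforts": joint torques, N m; "ee_pos": TCP position; "ee_rot": TCP orientation; "force": force on the tool from outside, world axes, zero at the start; "moment": the same for the moment, N m; "width": finger opening in m.
Only numpy, scipy, OpenCV 4.12 (cv2) and the standard library are available. Lean on these libraries where they do the work, as an engineer would, in place of code of your own. Each camera call takes 0.05 s, during which the arm holds its last target.

TASK

Sort the five wood leftovers into their holders on the bench: lay one round dowel in each of the two grooves of the notched rack, the long square-edged strip flat in the long narrow tray, and one short block flat in each of the two bays of the divided tray (either dowel in either groove, either block in either bay). Put each in lengthwise and roughly centred, and leave the plane and the spring clamp where they stand.

Things in the scene. Friction and masses are not known exactly. Their poses are not given: they have to be found in the camera images.
- dowel_a: round pale wooden dowel, 13 mm diameter, 180 mm long, 14 to 28 g, lying loose. Its length is its own y axis. Origin at the middle of its length on the underside as it first lies; the dowel's axis line runs 6.5 mm above the origin along its own z (it may roll). Identical to dowel_b.
- dowel_b: round pale wooden dowel, same as dowel_a (13 mm diameter, 180 mm long along own y, origin mid-length on the underside, axis line 6.5 mm along own z from the origin).
- strip: long square-edged reddish-brown strip of wood, 30 (own x) x 170 (own y) x 20 (z) mm, lying flat, loose. Origin at the centre of its underside.
- block_low: short pale block of wood, 40 (own x) x 85 (own y) x 30 (z) mm, loose. Origin at the centre of its underside.
- block_tall: short pale block of wood, 45 (own x) x 60 (own y) x 45 (z) mm, loose. Origin at the centre of its underside.
- dowel_rack: notched wooden rack, fixed: base 116 (own x) x 150 (own y) x 10 mm; two upright crosspieces 14 mm thick at own y = -55 and +55 mm, tops 37 mm high, each with two 90 degree V notches 30 mm wide, 15 mm deep at own x = -33 and +33 mm: two grooves along own y. A dowel lying home has its axis line 31 mm above the bench, overhanging both ends. Open for fingers between the crosspieces. Origin: underside centre.
- strip_tray: long narrow shallow wooden tray, fixed to the bench: outside 60 (own x) x 194 (own y) x 14 mm high, inside 52 x 186 mm, floor 4 mm thick; walls 4 mm thick, the long walls have a 90 mm finger gap in the middle. Origin at the centre of the underside.
- block_tray: shallow wooden tray with two bays, fixed: outside 120 (own x) x 156 (own y) x 12 mm high, floor and walls 4 mm thick. A 4 mm rib along own x at own y = 0 divides it; each bay is 112 (own x) x 72 (own y) mm inside, centred at own y = -38 and +38 mm. A block lies with its longer side along the tray's own x. Origin: underside centre.
- block_plane: green metal block plane with a brown knob, 48 (own x) x 174 (own y) x 54 mm high; a bystander to be left alone. Origin at the centre of its underside.
- spring_clamp: orange spring clamp lying flat, 77 (own x) x 145 (own y) x 26 mm high; a bystander to be left alone. Origin at the centre of its underside.
Things that resemble listed ones, but are neither listed nor needed, are in the scene too. Leave any green look-alike of the block_tall alone.

How it is judged (in metres and radians):
At the end, for the whole second after the job is handed in: One dowel lies home in each groove of the rack (centred lengthwise within 25 mm, parallel within 0.08 rad), the strip lies flat on the floor of the long tray inside its walls, one block lies flat on the floor of each bay of the divided tray; all released and at rest ((((x of dowel_a in the frame of dowel_rack between 0.021 and 0.045 m and y of dowel_a in the frame of dowel_rack between -0.025 and 0.025 m and z of dowel_a in the frame of dowel_rack between 0.02 and 0.041 m and angle between the y axis of dowel_a and the y axis of dowel_rack, either way round below 0.08 rad) and (x of dowel_b in the frame of dowel_rack between -0.045 and -0.021 m and y of dowel_b in the frame of dowel_rack between -0.025 and 0.025 m and z of dowel_b in the frame of dowel_rack between 0.02 and 0.041 m and angle between the y axis of dowel_b and the y axis of dowel_rack, either way round below 0.08 rad)) or ((x of dowel_a in the frame of dowel_rack between -0.045 and -0.021 m and y of dowel_a in the frame of dowel_rack between -0.025 and 0.025 m and z of dowel_a in the frame of dowel_rack between 0.02 and 0.041 m and angle between the y axis of dowel_a and the y axis of dowel_rack, either way round below 0.08 rad) and (x of dowel_b in the frame of dowel_rack between 0.021 and 0.045 m and y of dowel_b in the frame of dowel_rack between -0.025 and 0.025 m and z of dowel_b in the frame of dowel_rack between 0.02 and 0.041 m and angle between the y axis of dowel_b and the y axis of dowel_rack, either way round below 0.08 rad))) and x of strip in the frame of strip_tray between -0.014 and 0.014 m and y of strip in the frame of strip_tray between -0.013 and 0.013 m and z of strip in the frame of strip_tray between 0.001 and 0.007 m and angle between strip's own z axis and vertical below 0.06 rad and angle between the y axis of strip and the y axis of strip_tray, either way round below 0.16 rad and (((x of block_low in the frame of block_tray between -0.032 and 0.032 m and y of block_low in the frame of block_tray between 0.02 and 0.056 m and z of block_low in the frame of block_tray between 0.001 and 0.007 m and angle between block_low's own z axis and vertical below 0.08 rad) and (x of block_tall in the frame of block_tray between -0.032 and 0.032 m and y of block_tall in the frame of block_tray between -0.056 and -0.02 m and z of block_tall in the frame of block_tray between 0.001 and 0.007 m and angle between block_tall's own z axis and vertical below 0.08 rad)) or ((x of block_low in the frame of block_tray between -0.032 and 0.032 m and y of block_low in the frame of block_tray between -0.056 and -0.02 m and z of block_low in the frame of block_tray between 0.001 and 0.007 m and angle between block_low's own z axis and vertical below 0.08 rad) and (x of block_tall in the frame of block_tray between -0.032 and 0.032 m and y of block_tall in the frame of block_tray between 0.02 and 0.056 m and z of block_tall in the frame of block_tray between 0.001 and 0.007 m and angle between block_tall's own z axis and vertical below 0.08 rad))) and linear speed of each of dowel_a, dowel_b, strip, block_low, block_tall below 0.02 m/s); the robot touches nothing.
It fails at once if the block plane is pushed more than 30 mm (distance of block_plane from where it was at the start of the episode above 0.03 m).
It fails at once if the spring clamp is pushed more than 30 mm (distance of spring_clamp from where it was at the start of the episode above 0.03 m).
It also fails if it takes over 99 s, if anything falls off the work surface, if the arm or the gripper's body presses on something with over 40 N, if the wrist force passes 120 N, or if a joint passes its speed limit or range.

## Working session

There is one attempt and no reset: what is moved stays moved. The work goes in short steps, Python scripts to look and compute and a shell command to move; the robot and the scene stay as the last step left them, time stands still between calls to the robot, and variables do not carry over. Pictures are saved under pics/ and viewed, and the job is handed in when it is done.

```bash
mkdir -p pics; ls
python3 - <<'E'
from plant import env, grab_frame
import cv2
for n in("top","side"):
    f=grab_frame(n);cv2.imwrite(f"pics/{n}0.png",f["color"]);print(f["K"],f["view"],[k for k in f])
print(env.get_obs(),env.tips_ahead)
E
```

```text
pics
[[544.91603118   0.         273.21046088]
 [  0.         544.91603118 214.07355142]
 [  0.           0.           1.        ]] [[ 0.00133399 -0.99991815  0.01272432 -0.04572366]
 [ 0.98626596  0.00341711  0.16512956 -0.54586417]
 [-0.16515953  0.01232928  0.9861898  -1.26044625]
 [ 0.          0.          0.          1.        ]] ['color', 'K', 'view']
[[481.67345998   0.         278.39195889]
 [  0.         481.67345998 210.68700101]
 [  0.           0.           1.        ]] [[-0.99723231 -0.07314655  0.01331541  0.52184227]
 [ 0.03972751 -0.37286381  0.92703522 -0.07969734]
 [-0.0628446   0.92499846  0.37473777 -1.33976012]
 [ 0.          0.          0.          1.        ]] ['color', 'K', 'view']
{'clock': 0.1, 'joint_positions': array([6.72073423e+01, 1.38271097e+01, 2.20629627e-01, 7.65009560e+01,
       2.55292235e-03, 9.00005691e+01]), 'qvel': array([ 0.08124172,  0.00186807,  0.15964165, -0.07139386,  0.14587734,
        0.01037665]), 'joint_efforts': array([ 3.29331197e-04, -3.73137152e+01,  2.53010684e+01,  1.08595143e-02,
        6.23206745e-06, -7.28358600e-06]), 'ee_pos': array([0.19348346, 0.4604765 , 0.25250331]), 'ee_rot': array([-1.79892564e+02, -2.55185068e-03,  1.57206768e+02]), 'force': array([-0.38320646,  0.43162193, -0.1460704 ]), 'moment': array([ 0.02687796, -0.00505782, -0.04989587]), 'width': 0.08546785745675785} 0.022
```

View pics/top0.png

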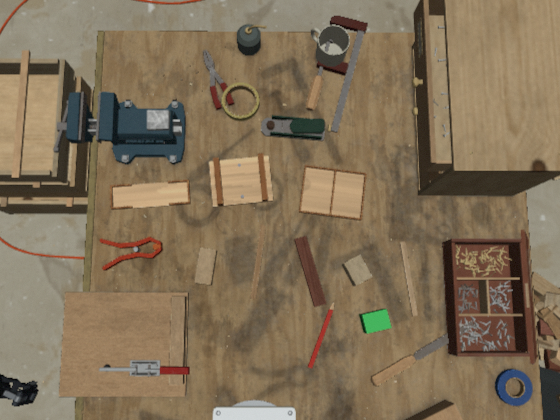

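View pics/side0.png

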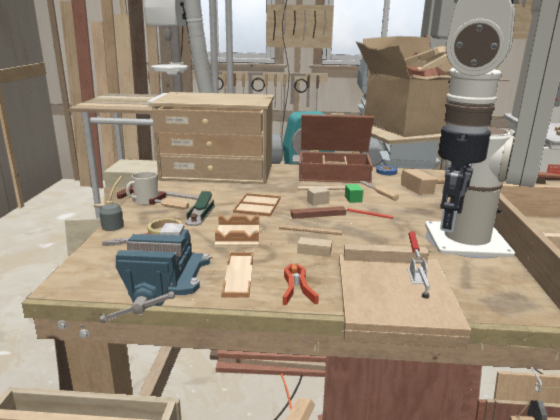

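The top view shows dowels near (258,268) and (408,278), the strip at (310,270), block_low at (205,266) and block_tall at (357,270). The green decoy is at (376,321), and the rack, strip tray and block tray are at (240,180), (150,195) and (332,192). I'll zoom in for accurate outlines.

```bash
cat > h.py <<'E'
import numpy as np, cv2
from plant import env, grab_frame
def proj(f,P):
    P=np.atleast_2d(P);c=P@f["view"][:3,:3].T+f["view"][:3,3]
    K=f["K"];return np.c_[K[0,2]+K[0,0]*c[:,0]/-c[:,2],K[1,2]-K[1,1]*c[:,1]/-c[:,2]]
def ray(f,uv,z):
    uv=np.atleast_2d(uv).astype(float);K=f["K"];R=f["view"][:3,:3];t=f["view"][:3,3]
    d=np.c_[(uv[:,0]-K[0,2])/K[0,0],-(uv[:,1]-K[1,2])/K[1,1],-np.ones(len(uv))]@R
    o=-R.T@t
    return o+d*((z-o[2])/d[:,2])[:,None]
E
python3 - <<'E'
import cv2
a=cv2.imread("pics/top0.png")
cv2.imwrite("pics/zA.png",cv2.resize(a[225:325,180:440],None,fx=3,fy=3,interpolation=cv2.INTER_CUBIC))
cv2.imwrite("pics/zB.png",cv2.resize(a[145:225,100:380],None,fx=2.8,fy=2.8,interpolation=cv2.INTER_CUBIC))
E
```

```text
(no output)
```

View pics/zA.png

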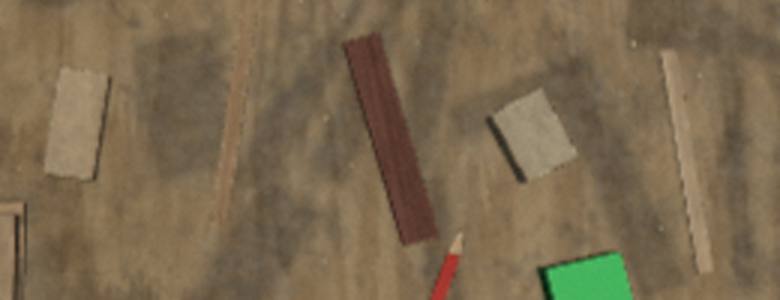

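View pics/zB.png

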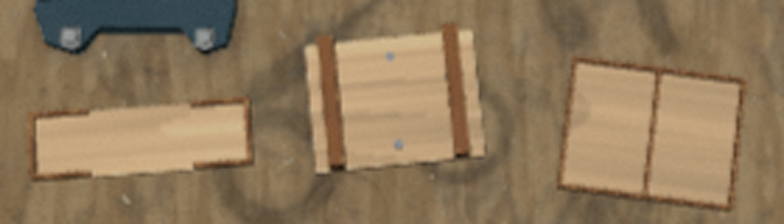

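```bash
cat > seg.py <<'E'
import sys,cv2,numpy as np
from h import *
def gc(img,poly,grow=5,it=6):
    m=np.full(img.shape[:2],cv2.GC_BGD,np.uint8)
    base=np.zeros_like(m);cv2.fillPoly(base,[np.int32(poly)],1)
    big=cv2.dilate(base,np.ones((2*grow+1,)*2));bigger=cv2.dilate(base,np.ones((2*grow+19,)*2))
    m[big>0]=cv2.GC_PR_BGD;m[base>0]=cv2.GC_PR_FGD
    x,y,w,h=cv2.boundingRect(bigger);c=img[y:y+h,x:x+w].copy();mm=m[y:y+h,x:x+w].copy()
    cv2.grabCut(c,mm,None,np.zeros((1,65)),np.zeros((1,65)),it,cv2.GC_INIT_WITH_MASK)
    o=np.zeros_like(m);o[y:y+h,x:x+w]=((mm==1)|(mm==3))
    return o
E
python3 - <<'E'
from seg import *
f=grab_frame("top");S=3
a=cv2.resize(f["color"],None,fx=S,fy=S,interpolation=cv2.INTER_CUBIC)
z=lambda pts,ox,oy,s:[((x/s+ox)*S,(y/s+oy)*S) for x,y in pts]
A=lambda p:z(p,180,225,3);B=lambda p:z(p,100,145,2.8)
items={"low":(A([(60,68),(109,73),(95,178),(45,175)]),.03),"tall":(A([(492,117),(542,90),(577,155),(530,180)]),.045),
"strip":(A([(344,42),(380,34),(436,236),(404,244)]),.02),"dR":(A([(662,50),(674,50),(712,272),(700,273)]),.0065),
"dL":(A([(244,-20),(252,-20),(228,222),(217,222)]),.0065),
"stray":(B([(33,115),(247,97),(252,163),(35,179)]),.012),"btray":(B([(575,60),(744,80),(731,209),(558,186)]),.011),
"rack":(B([(307,47),(472,30),(485,155),(318,172)]),.01)}
v=a.copy()
for k,(p,zz) in items.items():
    o=gc(a,p);cs,_=cv2.findContours(o,cv2.RETR_EXTERNAL,cv2.CHAIN_APPROX_NONE);c=max(cs,key=cv2.contourArea)
    cv2.drawContours(v,[c],-1,(0,0,255) if 1 else 0,1)
    # rect in world at plane zz (mm)
    W=ray(f,(c[:,0,:]+.5)/S-.5,zz)[:,:2]*1000
    r=cv2.minAreaRect(W.astype(np.float32));b=cv2.boxPoints(r)
    e=b[1]-b[0];g=b[2]-b[1];L=e if np.hypot(*e)>np.hypot(*g) else g
    print(k,np.round(r[0],1),"size",np.round(r[1],1),"long axis deg",round(np.degrees(np.arctan2(L[1],L[0]))%180,1))
cv2.imwrite("pics/v1.png",cv2.resize(v[130*S:330*S,100*S:440*S],(800,470)))
E
```

```text
low [424.  118.5] size [41.2 86.8] long axis deg 172.3
tall [ 414.1 -244.7] size [62.5 46.8] long axis deg 27.5
strip [ 412.6 -132.1] size [171.7  34.5] long axis deg 16.0
dR [ 396.8 -373.8] size [180.6  14.9] long axis deg 7.3Traceback (most recent call last):
  File "<stdin>", line 13, in <module>
ValueError: max() iterable argument is empty
```

```bash
python3 - <<'E'
import cv2
a=cv2.imread("pics/top0.png")
c=a[205:315,215:305]
c=cv2.convertScaleAbs(c,alpha=1.6,beta=-30)
cv2.imwrite("pics/zC.png",cv2.resize(c,None,fx=5,fy=5,interpolation=cv2.INTER_CUBIC))
E
python3 - <<'E'
from seg import *
f=grab_frame("top");S=3
a=cv2.resize(f["color"],None,fx=S,fy=S,interpolation=cv2.INTER_CUBIC)
z=lambda pts,ox,oy,s:[((x/s+ox)*S,(y/s+oy)*S) for x,y in pts]
A=lambda p:z(p,180,225,3);B=lambda p:z(p,100,145,2.8)
items={"stray":(B([(33,115),(247,97),(252,163),(35,179)]),.012),"btray":(B([(575,60),(744,80),(731,209),(558,186)]),.011),
"rack":(B([(307,47),(472,30),(485,155),(318,172)]),.01),"strip":(A([(344,42),(380,34),(436,236),(404,244)]),.02)}
v=a.copy()
for k,(p,zz) in items.items():
    o=gc(a,p);cs,_=cv2.findContours(o,cv2.RETR_EXTERNAL,cv2.CHAIN_APPROX_NONE);c=max(cs,key=cv2.contourArea)
    cv2.drawContours(v,[c],-1,(0,0,255) if 1 else 0,1)
    W=ray(f,(c[:,0,:]+.5)/S-.5,zz)[:,:2]*1000
    r=cv2.minAreaRect(W.astype(np.float32));b=cv2.boxPoints(r)
    e=b[1]-b[0];g=b[2]-b[1];L=e if np.hypot(*e)>np.hypot(*g) else g
    print(k,np.round(r[0],1),"size",np.round(r[1],1),"long axis deg",round(np.degrees(np.arctan2(L[1],L[0]))%180,1))
cv2.imwrite("pics/v1.png",cv2.resize(v[130*S:330*S,100*S:440*S],(800,470)))
E
```

```text
stray [599.4 258.7] size [ 60.5 184.1] long axis deg 94.3
btray [ 606.8 -191.1] size [148.5 111.4] long axis deg 82.6
rack [638.1  37.1] size [120.6 151.2] long axis deg 96.2
strip [ 412.7 -132.3] size [171.7  34.5] long axis deg 16.2
```

View pics/v1.png

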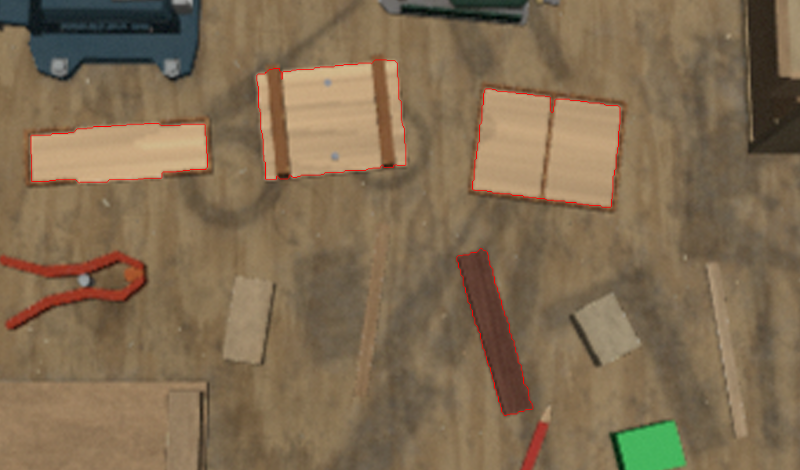

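View pics/zC.png

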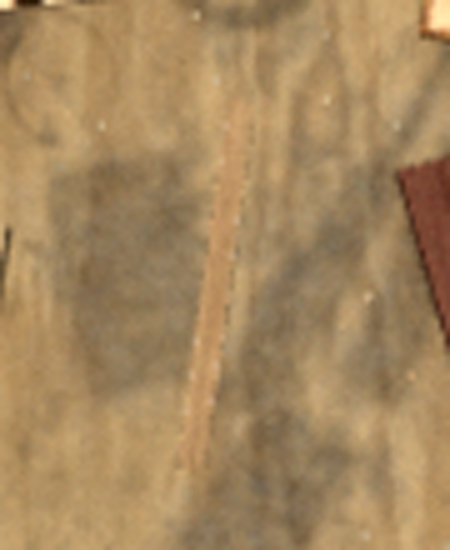

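```bash
python3 - <<'E'
import cv2
a=cv2.imread("pics/side0.png")
cv2.imwrite("pics/zD.png",cv2.resize(a[165:305,200:420],None,fx=3.6,fy=3.6,interpolation=cv2.INTER_CUBIC))
E
python3 - <<'E'
from h import *
f=grab_frame("top")
P=ray(f,[[215+241/5,205+100/5],[215+190/5,205+468/5]],.0065);print(P*1000,np.linalg.norm(P[0]-P[1]),P.mean(0))
d=P[0]-P[1];print(np.degrees(np.arctan2(d[1],d[0])))
E
```

```text
[[525.18337681 -20.30651461   6.5       ]
 [346.14765846   3.45098639   6.5       ]] 0.18060511426091252 [ 0.43566552 -0.00842776  0.0065    ]
-7.558817472954681
```

View pics/zD.png

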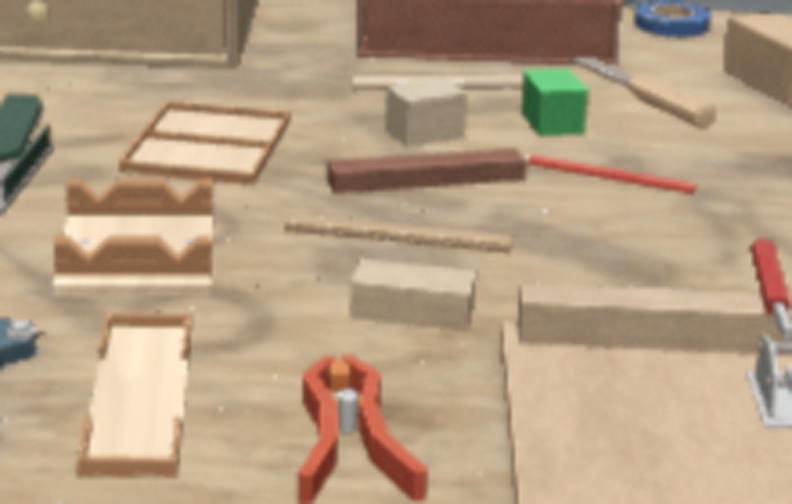

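Run:
```python
from h import *
f=grab_frame("top")
B=lambda p:np.array([(x/2.8+100-.3,y/2.8+145-.3) for x,y in p])
for n,p,z in(("stray",[(33,115),(247,97),(252,163),(35,179)],.014),("btray",[(575,60),(744,80),(731,209),(558,186)],.012)):
    W=ray(f,B(p),z)[:,:2]*1000;r=cv2.minAreaRect(W.astype(np.float32));print(n,r,W.mean(0))
def fr(x,y,a):
    a=np.radians(a);u=np.array([np.cos(a),np.sin(a)]);  # own y axis
    v=np.array([u[1],-u[0]])
    return lambda p:np.array([[x,y,0]])/1000+np.c_[np.outer(np.array(p)[:,0],v)+np.outer(np.array(p)[:,1],u),np.array(p)[:,2]*1.0]/1000
s=frs=None
S=4;a=cv2.resize(f["color"],None,fx=S,fy=S,interpolation=cv2.INTER_CUBIC)
def draw(fn,pts,col):
    q=(proj(f,fn(pts))+.5)*S-.5
    cv2.polylines(a,[np.int32(np.round(q))],True,col,1)
box=lambda X,Y,z:[(-X,-Y,z),(X,-Y,z),(X,Y,z),(-X,Y,z)]
st=fr(599.4,258.7,94.3);draw(st,box(30,97,14),(0,0,255));draw(st,box(26,93,4),(255,0,0))
bt=fr(606.8,-191.1,82.6);draw(bt,box(60,78,12),(0,0,255));draw(bt,box(56,74,4),(255,0,0))
rk=fr(636.0,37.1,95);draw(rk,box(58,75,10),(0,0,255))
for sy in(-62,-48,48,62): draw(rk,[(-58,sy,37),(-48,sy,37),(-33,sy,22),(-18,sy,37),(18,sy,37),(33,sy,22),(48,sy,37),(58,sy,37)],(255,0,0))
cv2.imwrite("pics/ov1.png",a[150*S:225*S,200*S:385*S]);cv2.imwrite("pics/ov2.png",a[170*S:220*S,100*S:280*S])
```

```text
stray ((600.5093994140625, 257.6053161621094), (59.67772674560547, 189.77272033691406), 4.609571933746338) [600.0811287  257.87255918]
btray ((606.9532470703125, -191.54837036132812), (153.31192016601562, 117.37738037109375), 82.8764877319336) [ 606.85405719 -191.94913403]
```

View pics/ov1.png

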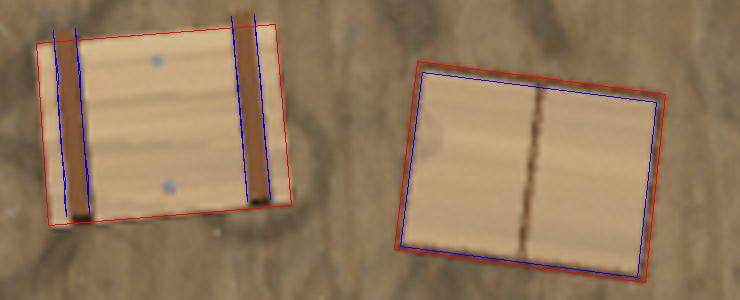

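View pics/ov2.png

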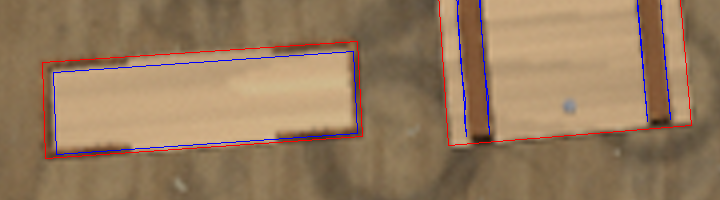

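The outlines fit the rack and both trays to about 2 mm. Next is a small helper that works out the offsets.

```bash
cat > go.py <<'E'
# usage: go.py x y z yaw  (mm, deg): prints offset/twist from the current pose
import sys
from h import *
from scipy.spatial.transform import Rotation as R
o=env.get_obs();g=list(map(float,sys.argv[1:]))
Rc=R.from_euler("xyz",o["ee_rot"],degrees=True)
print("t",round(o["clock"],2),"pos",np.round(o["ee_pos"]*1000,1),"rot",np.round(o["ee_rot"],1),"w",round(o["width"]*1000,1),"F",np.round(o["force"],1),"q",np.round(o["joint_positions"]))
if g:
    Rg=R.from_euler("xyz",[180,0,g[3]],degrees=True)
    d=Rc.inv().apply(np.array(g[:3])-o["ee_pos"]*1000);t=(Rc.inv()*Rg).as_rotvec(degrees=True)
    print("offset",np.round(d,1),"twist",np.round(t,1),"rows",round(max(np.linalg.norm(d)/41.7,np.linalg.norm(t)/7.16),1))
E
python3 go.py 424 118.5 110 172.3
```

```text
t 0.3 pos [193.6 460.8 253. ] rot [-180.     0.   157.2] w 85.4 F [-0.5  0.6  0.6] q [67. 14.  0. 77. -0. 90.]
offset [-345.  -226.2  143.2] twist [ -0.   -0.  -15.1] rows 10.5
```

```bash
python3 -m creep '{"hand":[65,65,65,65,65],"offset":[[-34,-22,8],[-69,-45,16],[-103,-68,26],[-138,-90,40],[-170,-112,55]],"twist":[[0,0,-3],[0,0,-6],[0,0,-9],[0,0,-12],[0,0,-15]]}' 40; python3 go.py 424 118.5 110 172.3
```

```text
clock: 0.72
ee_pos: [0.3063, 0.2934, 0.1996]
ee_rot: [179.9, 0.1, 172.4]
force: [-0.0, 1.0, -0.4]
width: 0.065
t 0.72 pos [306.3 293.4 199.6] rot [1.799e+02 1.000e-01 1.724e+02] w 65.0 F [-0.   1.  -0.4] q [ 44.   7. -16.  67.  -0.  51.]
offset [-139.7 -158.    89.6] twist [0.1 0.1 0.1] rows 5.5
```

```bash
python3 -m creep '{"hand":[65,65,65,65,65],"offset":[[-25,-28,16],[-50,-57,32],[-75,-85,48],[-100,-113,64],[-125,-142,80]],"twist":[[0,0,0],[0,0,0],[0,0,0],[0,0,0],[0,0,0]]}'; python3 -m creep '{"hand":[65,65],"offset":[[-15,-16,10],[-15,-16,10]],"twist":[[0,0,0],[0,0,0]]}' ; python3 go.py 424 118.5 34 172.3
python3 - <<'E'
from h import *
f=grab_frame("top");cv2.imwrite("pics/t1.png",cv2.resize(f["color"][180:360,120:420],None,fx=2.6,fy=2.6))
E
```

```text
clock: 1.13
ee_pos: [0.4107, 0.1353, 0.1191]
ee_rot: [180.0, 0.1, 172.2]
force: [0.3, 0.2, 0.5]
width: 0.0652
clock: 1.3
ee_pos: [0.4234, 0.1155, 0.1076]
ee_rot: [-179.9, -0.1, 171.9]
force: [-0.4, 0.2, -0.3]
width: 0.0652
t 1.3 pos [423.4 115.5 107.6] rot [-1.799e+02 -1.000e-01  1.719e+02] w 65.2 F [-0.4  0.2 -0.3] q [ 15.  14. -23.  53.  -0.  23.]
offset [-0.3  3.2 73.6] twist [-0.1 -0.1 -0.4] rows 1.8
```

View pics/t1.png

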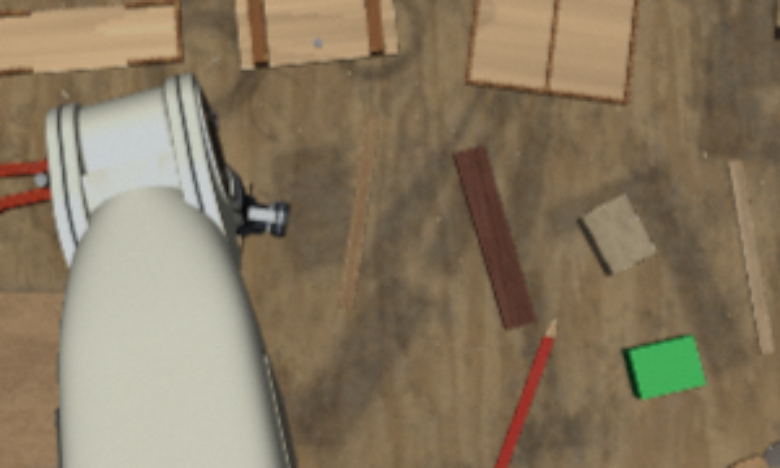

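The arm hides the block in the top view and nothing else has moved, so I'm descending and gripping.

```bash
python3 -m creep '{"hand":[65,65,65],"offset":[[0,3,37],[0,3,73],[0,3,73]],"twist":[[0,0,0],[0,0,0],[0,0,0]]}';python3 go.py 424 118.5 34 172.3; python3 -m creep '{"hand":[30,30,30,30,30],"offset":[[0,0,0],[0,0,0],[0,0,0],[0,0,0],[0,0,0]],"twist":[[0,0,0],[0,0,0],[0,0,0],[0,0,0],[0,0,0]]}' 50
python3 go.py 612 -153 140 172.6
python3 - <<'E'
from h import *
f=grab_frame("side");cv2.imwrite("pics/s1.png",cv2.resize(f["color"][120:310,180:480],None,fx=2.6,fy=2.6))
E
```

```text
clock: 1.6
ee_pos: [0.4182, 0.1216, 0.0321]
ee_rot: [-179.8, -0.5, 172.3]
force: [-1.4, -0.8, 0.5]
width: 0.0654
t 1.6 pos [418.2 121.6  32.1] rot [-179.8   -0.5  172.3] w 65.4 F [-1.4 -0.8  0.5] q [ 16.  21. -28.  42.   0.  24.]
offset [-6.1 -2.3 -1.9] twist [-0.2 -0.5 -0. ] rows 0.2
clock: 2.02
ee_pos: [0.4245, 0.1228, 0.0384]
ee_rot: [179.9, 0.2, 172.2]
force: [-0.8, 0.6, 5.7]
width: 0.0385
t 2.02 pos [424.5 122.8  38.4] rot [179.9   0.2 172.2] w 38.5 F [-0.8  0.6  5.7] q [ 16.  20. -27.  42.   0.  24.]
offset [-223.5 -247.7 -101.2] twist [ 0.1  0.2 -0.4] rows 8.4
```

View pics/s1.png

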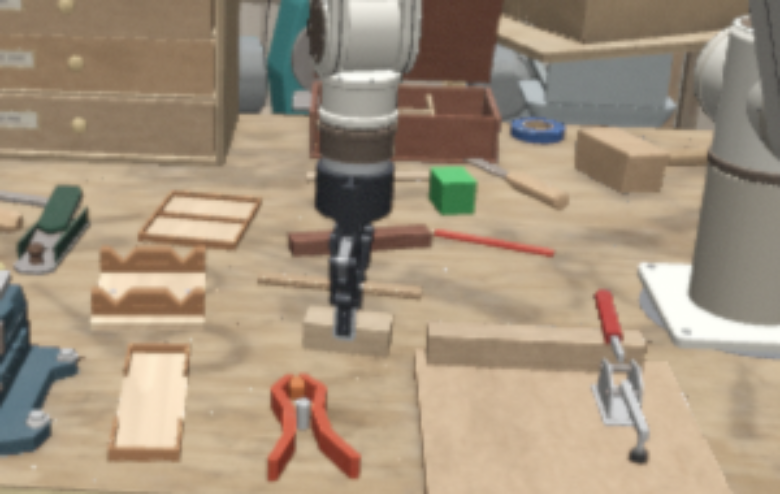

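Gripped: width is 38.5, and the side view shows the fingers straddling the block at (345,330). I'm lifting and transferring it.

```bash
python3 -m creep '{"hand":[30,30,30,30,30],"offset":[[0,0,-35],[0,0,-70],[-28,-30,-95],[-56,-60,-102],[-84,-90,-102]],"twist":[[0,0,0],[0,0,0],[0,0,0],[0,0,0],[0,0,0]]}'; python3 -m creep '{"hand":[30,30,30,30,30],"offset":[[-27,-31,0],[-54,-62,0],[-81,-93,0],[-108,-124,0],[-135,-155,0]],"twist":[[0,0,0],[0,0,0],[0,0,0],[0,0,0],[0,0,0]]}' ;  python3 -m creep '{"hand":[30,30],"offset":[[0,0,0],[0,0,0]],"twist":[[0,0,0],[0,0,0]]}' ; python3 go.py 612 -153 44 172.6
python3 - <<'E'
from h import *
f=grab_frame("side");cv2.imwrite("pics/s2.png",cv2.resize(f["color"][120:310,130:430],None,fx=2.6,fy=2.6))
E
```

```text
clock: 2.48
ee_pos: [0.4937, 0.0254, 0.1425]
ee_rot: [179.9, 0.4, 172.4]
force: [1.5, 0.2, -0.7]
width: 0.0388
clock: 2.9
ee_pos: [0.6045, -0.1481, 0.1391]
ee_rot: [180.0, 0.0, 172.2]
force: [0.9, 1.1, 0.0]
width: 0.0388
clock: 3.07
ee_pos: [0.6042, -0.1484, 0.1379]
ee_rot: [180.0, -0.0, 172.0]
force: [0.3, 0.5, 0.1]
width: 0.0385
t 3.07 pos [ 604.2 -148.4  137.9] rot [180.  -0. 172.] w 38.5 F [0.3 0.5 0.1] q [-14.  31.   9.  68.   0.  -6.]
offset [-8.3 -3.5 93.9] twist [ 0.  -0.  -0.6] rows 2.3
```

View pics/s2.png

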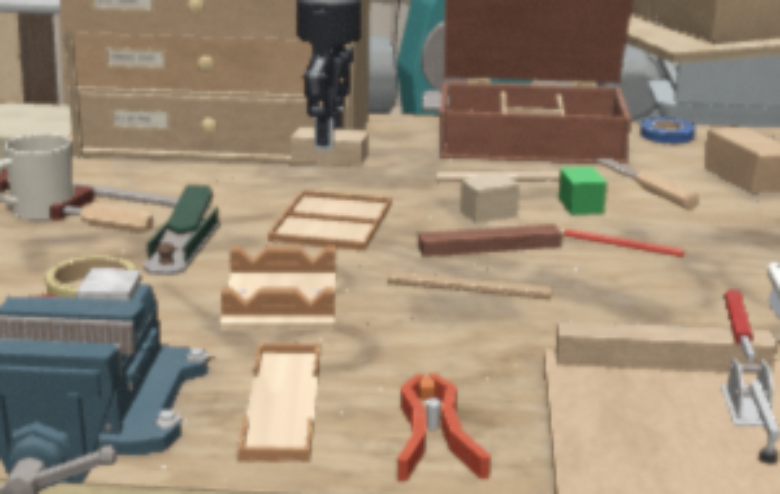

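```bash
python3 -m creep '{"hand":[30,30,30,30,30],"offset":[[-8,-3.5,30],[-8,-3.5,60],[-8,-3.5,84],[-8,-3.5,93],[-8,-3.5,93]],"twist":[[0,0,0],[0,0,-0.6],[0,0,-0.6],[0,0,-0.6],[0,0,-0.6]]}';python3 go.py 612 -153 42.5 172.6
```

```text
clock: 3.53
ee_pos: [0.6089, -0.1488, 0.0442]
ee_rot: [180.0, -0.3, 172.9]
force: [-0.5, -1.1, -2.0]
width: 0.0386
t 3.53 pos [ 608.9 -148.8   44.2] rot [180.   -0.3 172.9] w 38.6 F [-0.5 -1.1 -2. ] q [-14.  37.   4.  57.   0.  -7.]
offset [-3.6 -3.8  1.7] twist [ 0.  -0.3  0.3] rows 0.1
```

```bash
python3 -m creep '{"hand":[30,56,56,56],"offset":[[-3,-3,2],[-3,-3,2],[-3,-3,2],[-3,-3,2]],"twist":[[0,0,0],[0,0,0],[0,0,0],[0,0,0]]}'; python3 -m creep '{"hand":[56,56,56,56],"offset":[[0,0,-30],[0,0,-60],[0,0,-90],[0,0,-90]],"twist":[[0,0,0],[0,0,0],[0,0,0],[0,0,0]]}';python3 go.py 436 -8.4 110 172.4
python3 - <<'E'
from h import *
f=grab_frame("side");cv2.imwrite("pics/s3.png",cv2.resize(f["color"][120:310,130:430],None,fx=2.6,fy=2.6))
E
```

```text
clock: 3.87
ee_pos: [0.6147, -0.1542, 0.0448]
ee_rot: [-180.0, 0.1, 172.8]
force: [-0.6, -0.4, -0.2]
width: 0.056
clock: 4.2
ee_pos: [0.618, -0.1551, 0.1416]
ee_rot: [-179.9, 0.8, 172.8]
force: [1.5, -0.1, 0.5]
width: 0.0561
t 4.2 pos [ 618.  -155.1  141.6] rot [-179.9    0.8  172.8] w 56.1 F [ 1.5 -0.1  0.5] q [-14.  32.  11.  68.   0.  -7.]
offset [199.4 122.8  28.8] twist [-0.1  0.8  0.4] rows 5.7
```

View pics/s3.png

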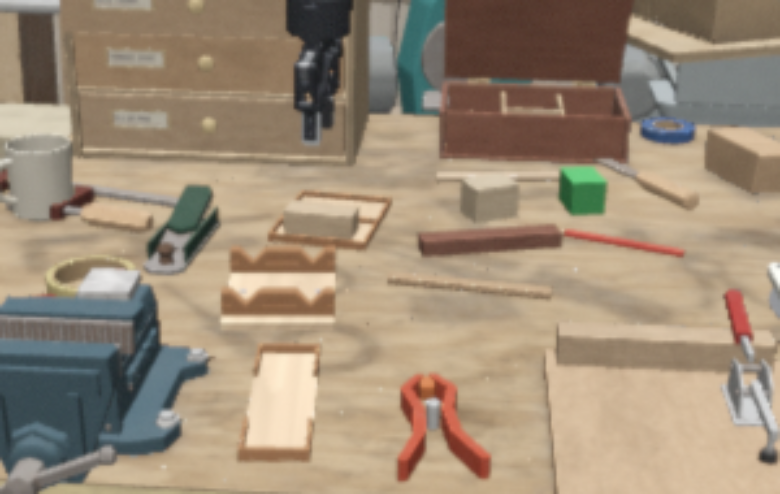

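The low block lies in the near bay at (320,218). Next is the left dowel.

```bash
python3 -m creep '{"hand":[50,50,50,50,50],"offset":[[34,21,5],[68,42,10],[102,63,15],[136,84,20],[170,105,25]],"twist":[[0,0,0],[0,0,0],[0,0,0],[0,0,0],[0,0,0]]}'; python3 -m creep '{"hand":[50,50,50,50],"offset":[[30,18,4],[30,18,4],[30,18,4],[30,18,4]],"twist":[[0,0,0],[0,0,0],[0,0,0],[0,0,0]]}';python3 go.py 436 -8.4 25 172.4
```

```text
clock: 4.67
ee_pos: [0.456, -0.0277, 0.1076]
ee_rot: [180.0, -0.0, 172.8]
force: [0.4, 1.0, 0.0]
width: 0.05
clock: 5.0
ee_pos: [0.4315, -0.007, 0.1047]
ee_rot: [-180.0, 0.1, 172.8]
force: [0.2, 0.1, -0.3]
width: 0.0501
t 5.0 pos [431.5  -7.  104.7] rot [-1.800e+02  1.000e-01  1.728e+02] w 50.1 F [ 0.2  0.1 -0.3] q [ -1.  14. -24.  52.  -0.   6.]
offset [-4.5 -0.8 79.7] twist [-0.   0.1  0.4] rows 1.9
```

```bash
python3 -m creep '{"hand":[50,50,50,50,50],"offset":[[-4.5,-1,35],[-4.5,-1,65],[-4.5,-1,78],[-4.5,-1,78],[-4.5,-1,78]],"twist":[[0,0,0.4],[0,0,0.4],[0,0,0.4],[0,0,0.4],[0,0,0.4]]}';python3 go.py 436 -8.4 25 172.4
```

```text
clock: 5.42
ee_pos: [0.4358, -0.0092, 0.026]
ee_rot: [-180.0, -0.1, 172.3]
force: [0.1, -0.9, 0.8]
width: 0.0497
t 5.42 pos [435.8  -9.2  26. ] rot [-1.800e+02 -1.000e-01  1.723e+02] w 49.7 F [ 0.1 -0.9  0.8] q [ -1.  21. -29.  41.  -0.   6.]
offset [-0.1  0.8  1. ] twist [-0.  -0.1 -0.1] rows 0.0
```

```bash
python3 -m creep '{"hand":[5,5,5,5,5],"offset":[[0,0.5,1.5],[0,0.5,1.5],[0,0.5,1.5],[0,0.5,1.5],[0,0.5,1.5]],"twist":[[0,0,0],[0,0,0],[0,0,0],[0,0,0],[0,0,0]]}' 40;python3 go.py
```

```text
clock: 5.83
ee_pos: [0.4365, -0.0082, 0.0261]
ee_rot: [180.0, 0.2, 172.4]
force: [-0.3, 0.3, 4.8]
width: 0.0119
t 5.83 pos [436.5  -8.2  26.1] rot [180.    0.2 172.4] w 11.9 F [-0.3  0.3  4.8] q [ -1.  21. -29.  40.  -0.   7.]
```

```bash
python3 -m creep '{"hand":[5,5,5,5,5],"offset":[[0,0,-35],[0,0,-70],[0,0,-95],[0,0,-95],[0,0,-95]],"twist":[[0,0,0],[0,0,7],[0,0,14],[0,0,21],[0,0,28]]}';python3 go.py 550 20 130 110
python3 - <<'E'
from h import *
f=grab_frame("side");cv2.imwrite("pics/s4.png",cv2.resize(f["color"][120:310,130:430],None,fx=2.6,fy=2.6))
E
```

```text
clock: 6.25
ee_pos: [0.4368, -0.008, 0.1223]
ee_rot: [179.8, 0.2, 144.1]
force: [0.5, -1.1, 0.1]
width: 0.0121
t 6.25 pos [436.8  -8.  122.3] rot [179.8   0.2 144.1] w 12.1 F [ 0.5 -1.1  0.1] q [ -1.  13. -22.  55.   0.  35.]
offset [-75.3  89.1  -7.2] twist [ 0.2  0.2 34.1] rows 4.8
```

View pics/s4.png

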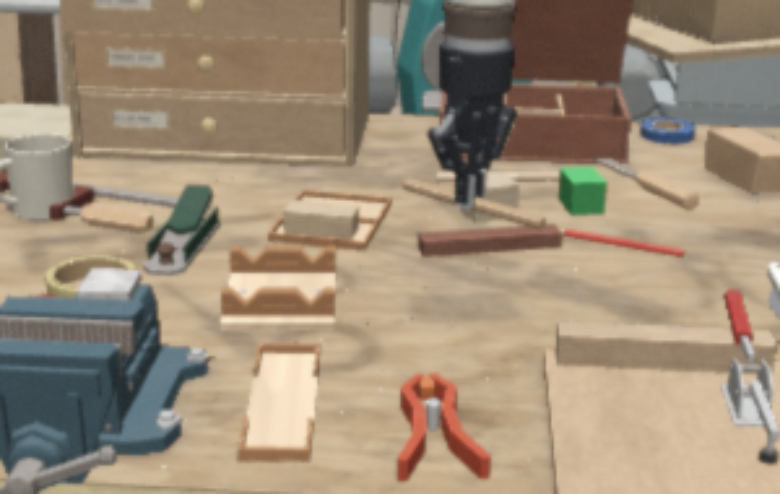

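The dowel is held at its middle and level, at (475,205).

```bash
python3 -m creep '{"hand":[5,5,5,5,5],"offset":[[-15,18,-1],[-30,36,-3],[-45,54,-5],[-60,71,-6],[-75,89,-7]],"twist":[[0,0,7],[0,0,14],[0,0,21],[0,0,28],[0,0,34]]}';python3 go.py 668.4 39.5 120 95.2
```

```text
clock: 6.72
ee_pos: [0.5484, 0.021, 0.1267]
ee_rot: [-179.9, -0.0, 110.2]
force: [0.6, -1.1, 0.1]
width: 0.0116
t 6.72 pos [548.4  21.  126.7] rot [-179.9   -0.   110.2] w 11.6 F [ 0.6 -1.1  0.1] q [ 2. 24. -5. 61. -0. 72.]
offset [-24.1 119.    6.5] twist [-0.1 -0.  15. ] rows 2.9
```

```bash
python3 -m creep '{"hand":[5,5,5,5,5],"offset":[[-8,40,0],[-16,80,3],[-24,119,6],[-24,119,6],[-24,119,6]],"twist":[[0,0,5],[0,0,10],[0,0,15],[0,0,15],[0,0,15]]}';python3 go.py 668.4 39.5 51 95.2
python3 - <<'E'
from h import *
f=grab_frame("side");cv2.imwrite("pics/s5.png",cv2.resize(f["color"][120:270,180:380],None,fx=3.8,fy=3.8,interpolation=2))
f=grab_frame("top");cv2.imwrite("pics/t5.png",cv2.resize(f["color"][100:300,150:400],None,fx=3,fy=3,interpolation=2))
E
```

```text
clock: 7.13
ee_pos: [0.6682, 0.0401, 0.1172]
ee_rot: [-179.7, -0.0, 95.6]
force: [-1.1, 0.3, -0.1]
width: 0.0119
t 7.13 pos [668.2  40.1 117.2] rot [-179.7   -0.    95.6] w 11.9 F [-1.1  0.3 -0.1] q [ 3. 38. 17. 70. -0. 88.]
offset [-0.6  0.4 66.2] twist [-0.3 -0.   0.4] rows 1.6
```

View pics/s5.png

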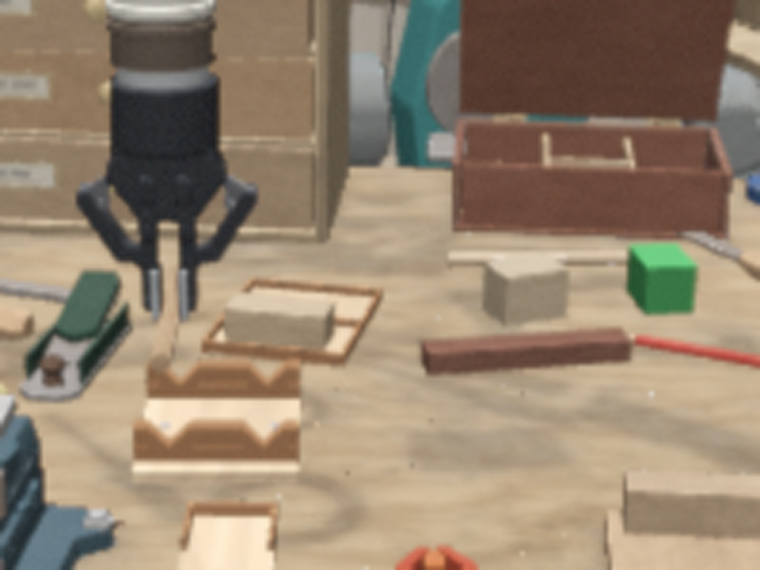

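View pics/t5.png

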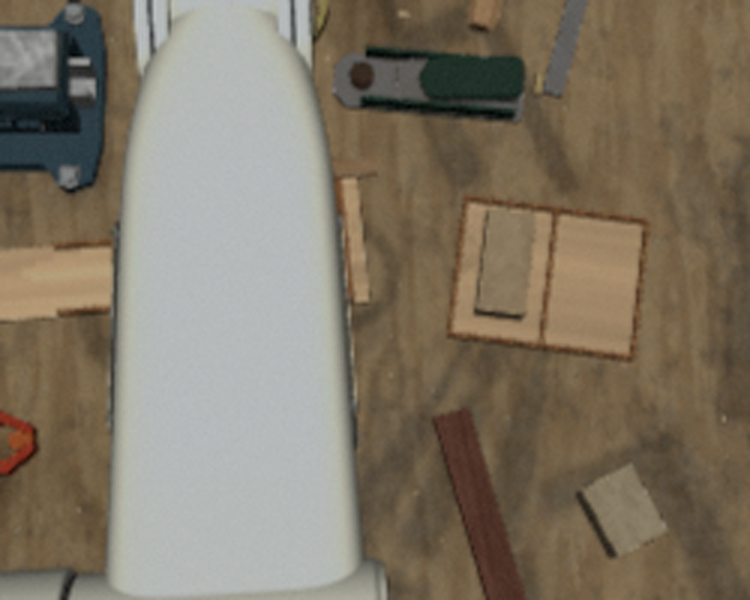

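The block sits well in its bay at (505,262) in the top crop. The dowel hangs above the far groove, so I'm lowering it.

```bash
python3 -m creep '{"hand":[5,5,5,5,5],"offset":[[-0.5,0.5,25],[-0.5,0.5,48],[-0.5,0.5,60],[-0.5,0.5,65],[-0.5,0.5,65]],"twist":[[0,0,0],[0,0,0.4],[0,0,0.4],[0,0,0.4],[0,0,0.4]]}';python3 go.py 668.4 39.5 51 95.2
python3 - <<'E'
from h import *
f=grab_frame("side");cv2.imwrite("pics/s6.png",cv2.resize(f["color"][150:270,180:340],None,fx=4.6,fy=4.6,interpolation=2))
E
```

```text
clock: 7.65
ee_pos: [0.6667, 0.039, 0.0554]
ee_rot: [-179.9, -0.0, 95.0]
force: [-0.2, 0.4, -0.3]
width: 0.0118
t 7.65 pos [666.7  39.   55.4] rot [-179.9   -0.    95. ] w 11.8 F [-0.2  0.4 -0.3] q [ 3. 40. 12. 62. -0. 88.]
offset [0.4 1.8 4.4] twist [-0.1 -0.  -0.2] rows 0.1
```

View pics/s6.png

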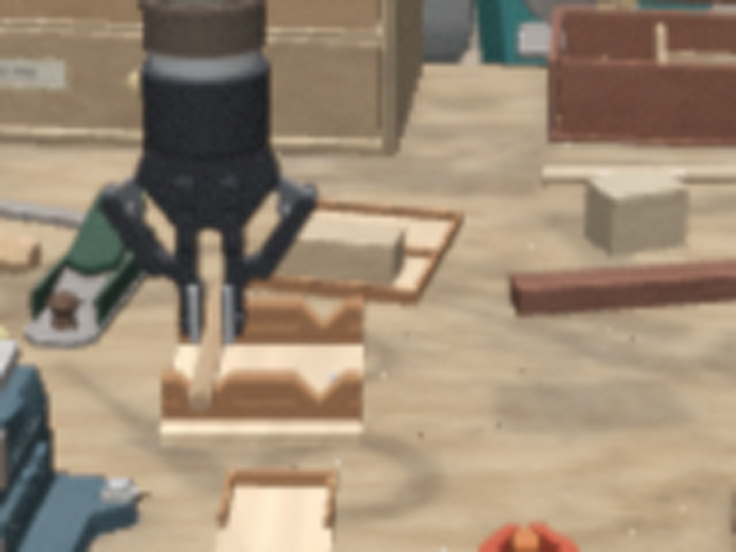

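```bash
python3 -m creep '{"hand":[5,5,30,30,30],"offset":[[0,1,3],[0,1,4],[0,1,4],[0,1,4],[0,1,4]],"twist":[[0,0,0],[0,0,0],[0,0,0],[0,0,0],[0,0,0]]}';python3 go.py ;python3 -m creep '{"hand":[30,30,30,30],"offset":[[0,0,-30],[0,0,-65],[0,0,-80],[0,0,-80]],"twist":[[0,0,0],[0,0,0],[0,0,0],[0,0,0]]}';python3 go.py 413 -132 110 16
python3 - <<'E'
from h import *
f=grab_frame("side");cv2.imwrite("pics/s7.png",cv2.resize(f["color"][150:270,180:340],None,fx=4.6,fy=4.6,interpolation=2))
E
```

```text
clock: 8.12
ee_pos: [0.6697, 0.0394, 0.0524]
ee_rot: [180.0, 0.0, 95.0]
force: [-0.1, 0.1, 0.2]
width: 0.0302
t 8.12 pos [669.7  39.4  52.4] rot [180.   0.  95.] w 30.2 F [-0.1  0.1  0.2] q [ 3. 41. 12. 62.  0. 88.]
clock: 8.45
ee_pos: [0.6727, 0.0395, 0.1379]
ee_rot: [179.4, 0.0, 95.0]
force: [0.5, 1.1, 0.7]
width: 0.0301
t 8.45 pos [672.7  39.5 137.9] rot [179.4   0.   95. ] w 30.1 F [0.5 1.1 0.7] q [ 3. 37. 19. 71.  0. 88.]
offset [-148.2 -274.    25.1] twist [ 0.5 -0.4 79. ] rows 11.0
```

View pics/s7.png

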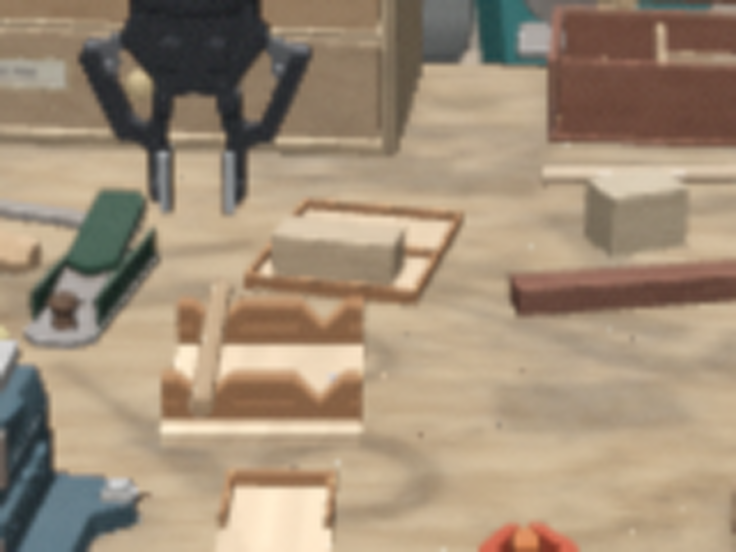

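The first dowel is home in the far groove at (212,350). Next is the strip.

```bash
python3 -m creep '{"hand":[55,55,55,55,55],"offset":[[-16,-30,0],[-32,-60,2],[-48,-90,4],[-64,-118,8],[-74,-137,10]],"twist":[[0,0,7],[0,0,14],[0,0,21],[0,0,28],[0,0,35]]}';python3 go.py 413 -132 110 16
```

```text
clock: 8.92
ee_pos: [0.5351, -0.0475, 0.1197]
ee_rot: [-179.7, 0.2, 59.6]
force: [-0.1, -0.2, -0.6]
width: 0.0546
t 8.92 pos [535.1 -47.5 119.7] rot [-179.7    0.2   59.6] w 54.6 F [-0.1 -0.2 -0.6] q [ -5.  24.  -7.  60.  -0. 115.]
offset [-134.6  -62.5   10.4] twist [-0.2  0.3 43.6] rows 6.1
```

```bash
python3 go.py 413 -132 110 16
```

```text
t 8.92 pos [535.1 -47.5 119.7] rot [-179.7    0.2   59.6] w 54.6 F [-0.1 -0.2 -0.6] q [ -5.  24.  -7.  60.  -0. 115.]
offset [-134.6  -62.5   10.4] twist [-0.2  0.3 43.6] rows 6.1
```

```bash
python3 -m creep '{"hand":[55,55,55,55,55],"offset":[[-27,-12,2],[-54,-25,4],[-81,-37,6],[-108,-50,8],[-134,-62,10]],"twist":[[0,0,7],[0,0,14],[0,0,21],[0,0,28],[0,0,35]]}'; python3 -m creep '{"hand":[55,55,55,55],"offset":[[0,0,0],[0,0,0],[0,0,0],[0,0,0]],"twist":[[0,0,7],[0,0,8.5],[0,0,8.5],[0,0,8.5]]}';python3 go.py 413 -132 28 16
```

```text
clock: 9.33
ee_pos: [0.4161, -0.1316, 0.1105]
ee_rot: [-179.9, 0.1, 24.7]
force: [-0.4, -0.0, -0.6]
width: 0.0547
clock: 9.67
ee_pos: [0.4179, -0.1313, 0.1111]
ee_rot: [-179.9, 0.1, 16.6]
force: [-0.4, -0.3, 0.9]
width: 0.0549
t 9.67 pos [ 417.9 -131.3  111.1] rot [-1.799e+02  1.000e-01  1.660e+01] w 54.9 F [-0.4 -0.3  0.9] q [-17.  14. -22.  54.   0. 146.]
offset [-4.8 -0.6 83.1] twist [-0.1  0.1  0.6] rows 2.0
```

```bash
python3 -m creep '{"hand":[55,55,55,55,55],"offset":[[-5,-0.5,35],[-5,-0.5,70],[-5,-0.5,83],[-5,-0.5,83],[-5,-0.5,83]],"twist":[[0,0,0.5],[0,0,0.5],[0,0,0.5],[0,0,0.5],[0,0,0.5]]}';python3 go.py 413 -132 28 16;python3 -m creep '{"hand":[20,20,20,20,20],"offset":[[0,0,0],[0,0,0],[0,0,0],[0,0,0],[0,0,0]],"twist":[[0,0,0],[0,0,0],[0,0,0],[0,0,0],[0,0,0]]}' 50;python3 go.py
```

```text
clock: 10.08
ee_pos: [0.413, -0.1318, 0.0281]
ee_rot: [-179.9, 0.1, 16.1]
force: [0.1, 0.5, -0.2]
width: 0.0548
t 10.08 pos [ 413.  -131.8   28.1] rot [-1.799e+02  1.000e-01  1.610e+01] w 54.8 F [ 0.1  0.5 -0.2] q [-18.  21. -29.  41.   0. 146.]
offset [-0.1  0.2  0.1] twist [-0.1  0.1  0.1] rows 0.0
clock: 10.5
ee_pos: [0.4153, -0.1328, 0.0304]
ee_rot: [179.9, -0.2, 16.0]
force: [-0.4, 0.6, 6.6]
width: 0.0286
t 10.5 pos [ 415.3 -132.8   30.4] rot [179.9  -0.2  16. ] w 28.6 F [-0.4  0.6  6.6] q [-18.  20. -29.  41.   0. 146.]
```

Gripped. I'm lifting it and moving it toward the long tray.

```bash
python3 -m creep '{"hand":[20,20,20,20,20],"offset":[[0,0,-35],[0,0,-70],[0,0,-100],[0,0,-105],[0,0,-105]],"twist":[[0,0,0],[0,0,-7],[0,0,-14],[0,0,-21],[0,0,-28]]}';python3 go.py 500 60 140 78
python3 - <<'E'
from h import *
f=grab_frame("side");cv2.imwrite("pics/s8.png",cv2.resize(f["color"][120:310,130:430],None,fx=2.6,fy=2.6))
E
```

```text
clock: 10.92
ee_pos: [0.4159, -0.1331, 0.1372]
ee_rot: [179.6, -0.2, 44.4]
force: [0.3, 0.2, -1.3]
width: 0.0284
t 10.92 pos [ 415.9 -133.1  137.2] rot [179.6  -0.2  44.4] w 28.4 F [ 0.3  0.2 -1.3] q [-18.  12. -21.  57.  -0. 118.]
offset [195.1 -79.3  -2.6] twist [  0.4  -0.1 -33.6] rows 5.1
```

View pics/s8.png

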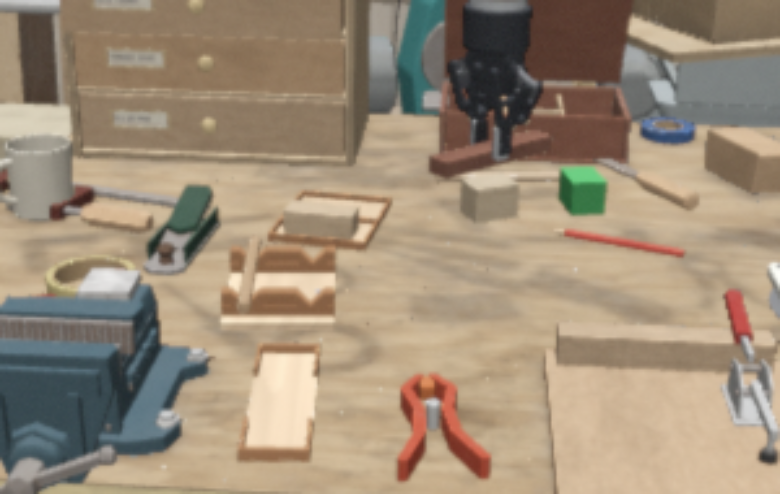

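The strip is held level at (490,155).

```bash
python3 -m creep '{"hand":[20,20,20,20,20],"offset":[[38,-15,0],[76,-30,0],[114,-46,0],[152,-62,0],[190,-77,0]],"twist":[[0,0,-7],[0,0,-14],[0,0,-21],[0,0,-28],[0,0,-34]]}';python3 go.py 600 257 125 94.4
```

```text
clock: 11.38
ee_pos: [0.4968, 0.0567, 0.1337]
ee_rot: [-180.0, 0.0, 78.2]
force: [0.6, -1.1, -1.5]
width: 0.0286
t 11.38 pos [496.8  56.7 133.7] rot [-180.     0.    78.2] w 28.6 F [ 0.6 -1.1 -1.5] q [  7.  19. -12.  60.  -0. 108.]
offset [217.2  59.9   8.6] twist [ -0.    0.  -16.2] rows 5.4
```

```bash
python3 -m creep '{"hand":[20,20,20,20,20],"offset":[[38,11,0],[76,22,0],[114,33,0],[152,44,0],[190,53,0]],"twist":[[0,0,-4],[0,0,-8],[0,0,-12],[0,0,-16],[0,0,-16]]}';python3 -m creep '{"hand":[20,20,20,20],"offset":[[29,0,0],[29,0,0],[29,0,0],[29,0,0]],"twist":[[0,0,0],[0,0,0],[0,0,0],[0,0,0]]}';python3 go.py 599.7 260 35 94.4
```

```text
clock: 11.8
ee_pos: [0.5885, 0.2315, 0.1333]
ee_rot: [-180.0, 0.0, 94.0]
force: [1.8, 0.3, 0.3]
width: 0.0286
clock: 12.13
ee_pos: [0.5854, 0.2583, 0.133]
ee_rot: [-179.9, 0.1, 94.0]
force: [0.1, -0.4, -0.6]
width: 0.0287
t 12.13 pos [585.4 258.3 133. ] rot [-1.799e+02  1.000e-01  9.400e+01] w 28.7 F [ 0.1 -0.4 -0.6] q [ 24.  34.  12.  69.  -0. 110.]
offset [ 0.8 14.6 98. ] twist [-0.1  0.1 -0.4] rows 2.4
```

```bash
python3 -m creep '{"hand":[20,20,20,20,20],"offset":[[1,14.5,20],[1,14.5,45],[1,14.5,70],[1,14.5,80],[1,14.5,80]],"twist":[[0,0,0],[0,0,-0.4],[0,0,-0.4],[0,0,-0.4],[0,0,-0.4]]}';python3 go.py 599.7 260 35 94.4
python3 - <<'E'
from h import *
f=grab_frame("side");cv2.imwrite("pics/s9.png",cv2.resize(f["color"][190:310,180:340],None,fx=4.6,fy=4.6,interpolation=2))
E
```

```text
clock: 12.55
ee_pos: [0.598, 0.2581, 0.0505]
ee_rot: [-179.6, 0.2, 94.3]
force: [-0.1, -0.9, -1.4]
width: 0.0286
t 12.55 pos [598.  258.1  50.5] rot [-179.6    0.2   94.3] w 28.6 F [-0.1 -0.9 -1.4] q [ 23.  39.   9.  60.  -0. 109.]
offset [ 1.8  2.  15.5] twist [-0.4  0.2 -0.1] rows 0.4
```

View pics/s9.png

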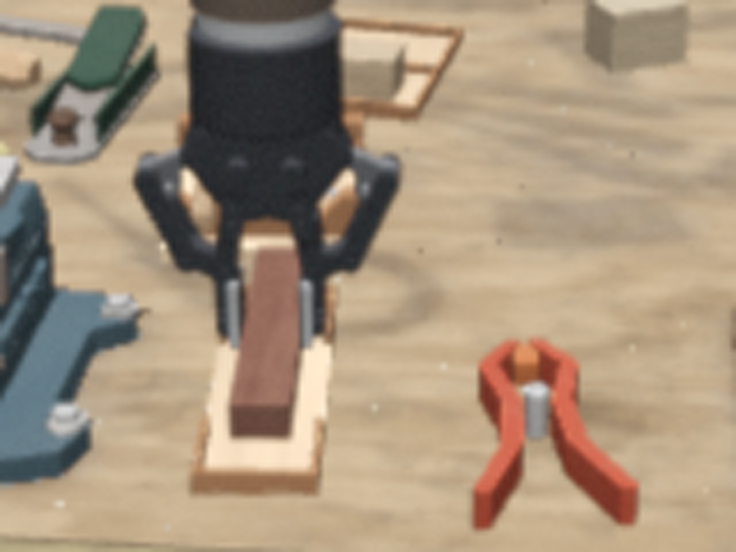

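```bash
python3 -m creep '{"hand":[20,20,20,20,20],"offset":[[1,1,8],[1,1,13],[1,1,15],[1,1,15],[1,1,15]],"twist":[[0,0,0],[0,0,0],[0,0,0],[0,0,0],[0,0,0]]}';python3 go.py 599.7 260 35 94.4
python3 - <<'E'
from h import *
f=grab_frame("side");cv2.imwrite("pics/s10.png",cv2.resize(f["color"][190:310,180:340],None,fx=4.6,fy=4.6,interpolation=2))
E
```

```text
clock: 13.02
ee_pos: [0.6017, 0.262, 0.0394]
ee_rot: [180.0, -0.0, 94.4]
force: [0.1, 1.0, -0.9]
width: 0.0286
t 13.02 pos [601.7 262.   39.4] rot [180.   -0.   94.4] w 28.6 F [ 0.1  1.  -0.9] q [ 24.  40.   9.  59.  -0. 109.]
offset [-1.9 -2.1  4.4] twist [ 0. -0.  0.] rows 0.1
```

View pics/s10.png

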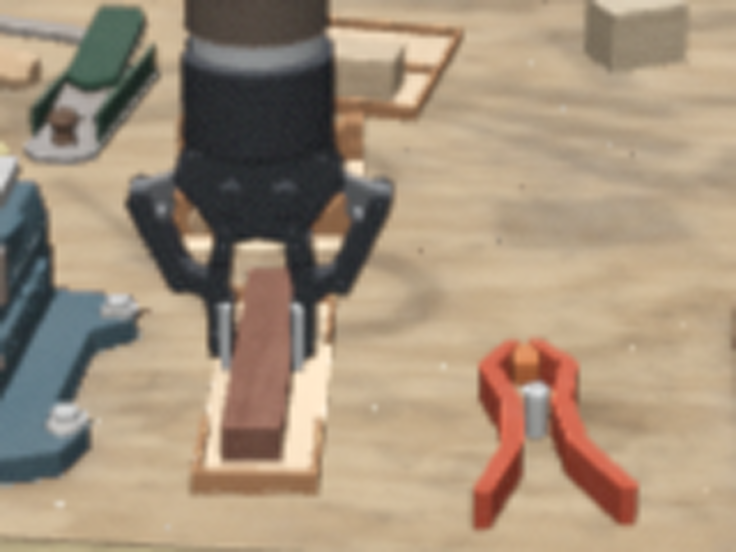

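```bash
python3 -m creep '{"hand":[20,20,20,20,20],"offset":[[-2,-3.5,1],[-2,-3.5,3],[-2,-3.5,4],[-2,-3.5,4],[-2,-3.5,4]],"twist":[[0,0,0],[0,0,0],[0,0,0],[0,0,0],[0,0,0]]}';python3 go.py 599.7 260 35 94.4
python3 - <<'E'
from h import *
f=grab_frame("side");cv2.imwrite("pics/s11.png",cv2.resize(f["color"][190:310,180:340],None,fx=4.6,fy=4.6,interpolation=2))
E
```

```text
clock: 13.48
ee_pos: [0.5981, 0.2596, 0.0348]
ee_rot: [-180.0, 0.0, 94.4]
force: [0.1, -0.3, -1.1]
width: 0.0286
t 13.48 pos [598.1 259.6  34.8] rot [-180.     0.    94.4] w 28.6 F [ 0.1 -0.3 -1.1] q [ 23.  40.   8.  58.   0. 109.]
offset [ 0.3  1.6 -0.2] twist [-0.  0.  0.] rows 0.0
```

View pics/s11.png

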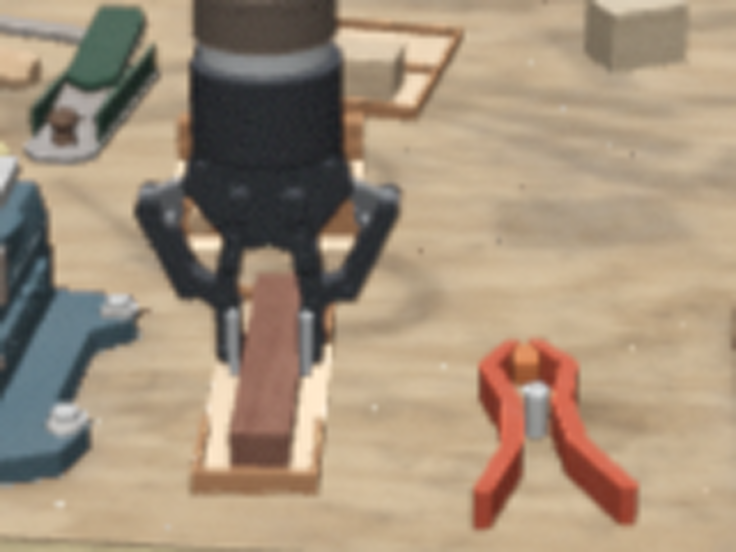

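```bash
python3 -m creep '{"hand":[20,20,46,46,46],"offset":[[-2,0,0.5],[-2,0,1],[-2,0,1],[-2,0,1],[-2,0,1]],"twist":[[0,0,0],[0,0,0],[0,0,0],[0,0,0],[0,0,0]]}';python3 -m creep '{"hand":[46,46,46,46,46],"offset":[[0,0,-35],[0,0,-70],[0,0,-100],[0,-30,-100],[0,-60,-100]],"twist":[[0,0,0],[0,0,0],[0,0,0],[0,0,0],[0,0,0]]}';python3 go.py 396.8 -373.8 110 7.3
python3 - <<'E'
from h import *
f=grab_frame("side");cv2.imwrite("pics/s12.png",cv2.resize(f["color"][190:310,180:340],None,fx=4.6,fy=4.6,interpolation=2))
E
```

```text
clock: 13.95
ee_pos: [0.5984, 0.2575, 0.0339]
ee_rot: [180.0, 0.0, 94.4]
force: [0.5, 0.7, 0.6]
width: 0.0461
clock: 14.37
ee_pos: [0.5414, 0.254, 0.1371]
ee_rot: [179.5, -0.2, 94.3]
force: [0.6, 0.5, -0.0]
width: 0.0462
t 14.37 pos [541.4 254.  137.1] rot [179.5  -0.2  94.3] w 46.2 F [ 0.6  0.5 -0. ] q [ 25.  28.   4.  65.  -0. 111.]
offset [-615.2 -191.8   23.7] twist [ 0.2 -0.5 87. ] rows 15.5
```

View pics/s12.png

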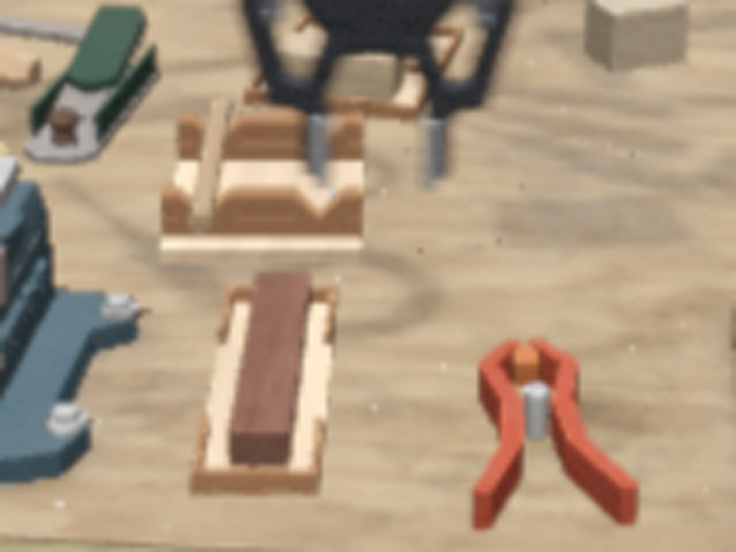

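The strip is centred in the long tray at (270,365). Next is the tall block.

```bash
python3 go.py 414 -244.7 140 27.5; python3 -m creep '{"hand":[68,68,68,68,68],"offset":[[-40,-6,0],[-80,-12,0],[-120,-18,0],[-160,-24,0],[-200,-30,0]],"twist":[[0,0,7],[0,0,14],[0,0,21],[0,0,28],[0,0,35]]}';python3 go.py 414 -244.7 130 27.5
```

```text
t 14.42 pos [530.6 251.4 133.4] rot [-1.795e+02  1.000e-01  9.450e+01] w 46.2 F [-6.8 -1.8 -2.8] q [ 25.  28.   3.  65.   0. 111.]
offset [-485.5 -155.    -4.5] twist [-0.4  0.4 67. ] rows 12.2
clock: 14.83
ee_pos: [0.5234, 0.0497, 0.1339]
ee_rot: [180.0, 0.0, 59.1]
force: [-0.4, 0.3, 0.2]
width: 0.0681
t 14.83 pos [523.4  49.7 133.9] rot [180.    0.   59.1] w 68.1 F [-0.4  0.3  0.2] q [  5.  21.  -8.  61.  -0. 126.]
offset [-308.8   57.2    4. ] twist [ 0.   0.  31.6] rows 7.5
```

```bash
python3 -m creep '{"hand":[68,68,68,68,68],"offset":[[-40,7,0],[-80,15,0],[-120,22,0],[-160,30,0],[-200,37,0]],"twist":[[0,0,7],[0,0,14],[0,0,21],[0,0,28],[0,0,31.5]]}';python3 go.py 414 -244.7 120 27.5
```

```text
clock: 15.25
ee_pos: [0.4532, -0.1415, 0.134]
ee_rot: [180.0, -0.0, 27.6]
force: [1.4, -0.6, -0.3]
width: 0.0682
t 15.25 pos [ 453.2 -141.5  134. ] rot [180.   -0.   27.6] w 68.2 F [ 1.4 -0.6 -0.3] q [-17.  16. -15.  58.  -0. 135.]
offset [-82.6  73.3  14. ] twist [ 0.  -0.   0.1] rows 2.7
```

```bash
python3 -m creep '{"hand":[68,68,68,68,68],"offset":[[-28,25,5],[-55,49,10],[-82,74,14],[-82,74,14],[-82,74,14]],"twist":[[0,0,0],[0,0,0],[0,0,0],[0,0,0],[0,0,0]]}';python3 go.py 414 -244.7 42 27.5
```

```text
clock: 15.67
ee_pos: [0.4152, -0.2451, 0.1196]
ee_rot: [-180.0, 0.0, 27.6]
force: [-0.1, 0.1, 0.5]
width: 0.068
t 15.67 pos [ 415.2 -245.1  119.6] rot [-180.     0.    27.6] w 68.0 F [-0.1  0.1  0.5] q [-31.  18. -15.  57.   0. 122.]
offset [-0.8 -0.9 77.6] twist [-0.   0.   0.1] rows 1.9
```

```bash
python3 -m creep '{"hand":[68,68,68,68,68],"offset":[[-1,-1,35],[-1,-1,65],[-1,-1,77],[-1,-1,77],[-1,-1,77]],"twist":[[0,0,0],[0,0,0],[0,0,0],[0,0,0],[0,0,0]]}';python3 go.py 414 -244.7 42 27.5;python3 -m creep '{"hand":[35,35,35,35,35],"offset":[[0,0,0],[0,0,0],[0,0,0],[0,0,0],[0,0,0]],"twist":[[0,0,0],[0,0,0],[0,0,0],[0,0,0],[0,0,0]]}' 50;python3 go.py
```

```text
clock: 16.08
ee_pos: [0.4149, -0.2417, 0.0426]
ee_rot: [-179.9, 0.0, 28.0]
force: [-0.7, -0.2, 0.9]
width: 0.0679
t 16.08 pos [ 414.9 -241.7   42.6] rot [-179.9    0.    28. ] w 67.9 F [-0.7 -0.2  0.9] q [-30.  23. -21.  46.   0. 122.]
offset [-2.2  2.2  0.6] twist [-0.1  0.   0.5] rows 0.1
clock: 16.5
ee_pos: [0.4165, -0.2436, 0.0446]
ee_rot: [179.8, -0.2, 27.9]
force: [1.1, 1.9, 7.1]
width: 0.0442
t 16.5 pos [ 416.5 -243.6   44.6] rot [179.8  -0.2  27.9] w 44.2 F [1.1 1.9 7.1] q [-30.  23. -21.  46.   0. 122.]
```

```bash
python3 -m creep '{"hand":[35,35,35,35,35],"offset":[[0,0,-35],[0,0,-70],[0,0,-95],[0,0,-95],[0,0,-95]],"twist":[[0,0,0],[0,0,7],[0,0,14],[0,0,21],[0,0,28]]}';python3 go.py 602 -229 140 -7.4
python3 - <<'E'
from h import *
f=grab_frame("side");cv2.imwrite("pics/s13.png",cv2.resize(f["color"][120:310,130:430],None,fx=2.6,fy=2.6))
E
```

```text
clock: 16.92
ee_pos: [0.4163, -0.244, 0.1406]
ee_rot: [179.8, -0.3, -0.4]
force: [-0.8, 0.7, -1.7]
width: 0.0442
t 16.92 pos [ 416.3 -244.   140.6] rot [179.8  -0.3  -0.4] w 44.2 F [-0.8  0.7 -1.7] q [-30.  16. -14.  59.  -0. 150.]
offset [185.6 -16.4   1.4] twist [ 0.2 -0.3  7. ] rows 4.5
```

View pics/s13.png

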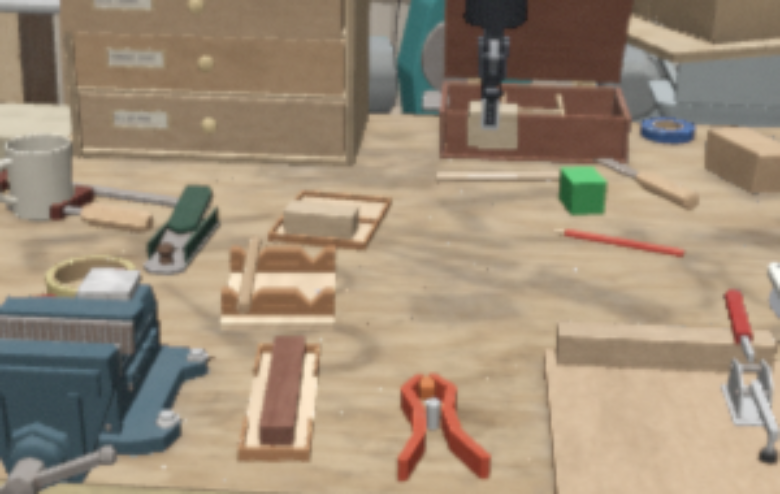

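The tall block is held level at (492,125). I'm moving it over to the free bay.

```bash
python3 -m creep '{"hand":[35,35,35,35,35],"offset":[[37,-3,0],[74,-6,0],[111,-10,0],[148,-13,0],[185,-16,0]],"twist":[[0,0,2],[0,0,4],[0,0,6],[0,0,7],[0,0,7]]}';python3 -m creep '{"hand":[35,35,35],"offset":[[0,0,0],[0,0,0],[0,0,0]],"twist":[[0,0,0],[0,0,0],[0,0,0]]}';python3 go.py 602 -229 49 -7.4
python3 - <<'E'
from h import *
f=grab_frame("top");cv2.imwrite("pics/t6.png",cv2.resize(f["color"][100:300,150:400],None,fx=3,fy=3,interpolation=2))
E
```

```text
clock: 17.38
ee_pos: [0.6011, -0.227, 0.1376]
ee_rot: [180.0, 0.0, -7.0]
force: [-0.4, -1.0, -0.3]
width: 0.0439
clock: 17.63
ee_pos: [0.5989, -0.227, 0.1368]
ee_rot: [-180.0, 0.2, -7.0]
force: [-0.7, 0.7, -1.0]
width: 0.044
t 17.63 pos [ 598.9 -227.   136.8] rot [-180.     0.2   -7. ] w 44.0 F [-0.7  0.7 -1. ] q [-21.  34.  13.  69.  -0. 166.]
offset [ 3.5  1.6 87.8] twist [-0.   0.2  0.4] rows 2.1
```

View pics/t6.png

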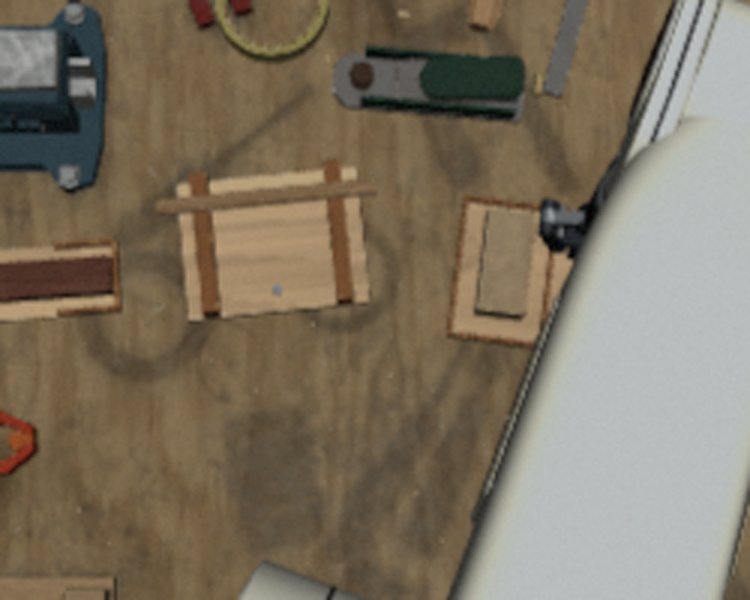

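```bash
python3 -m creep '{"hand":[35,35,35,35,35],"offset":[[3,2,30],[3,3,58],[3,3,78],[3,3,85],[3,3,85]],"twist":[[0,0,0],[0,0,0],[0,0,0.4],[0,0,0.4],[0,0,0.4]]}';python3 go.py 602 -230 49.5 -7.4
python3 - <<'E'
from h import *
f=grab_frame("side");cv2.imwrite("pics/s14.png",cv2.resize(f["color"][150:270,180:340],None,fx=4.6,fy=4.6,interpolation=2))
E
```

```text
clock: 18.1
ee_pos: [0.5996, -0.2305, 0.0511]
ee_rot: [-179.9, 0.3, -7.5]
force: [0.0, 0.7, -1.6]
width: 0.0442
t 18.1 pos [ 599.6 -230.5   51.1] rot [-179.9    0.3   -7.5] w 44.2 F [ 0.   0.7 -1.6] q [-21.  38.   7.  59.  -0. 166.]
offset [ 2.3 -0.8  1.6] twist [-0.1  0.3 -0.1] rows 0.1
```

View pics/s14.png

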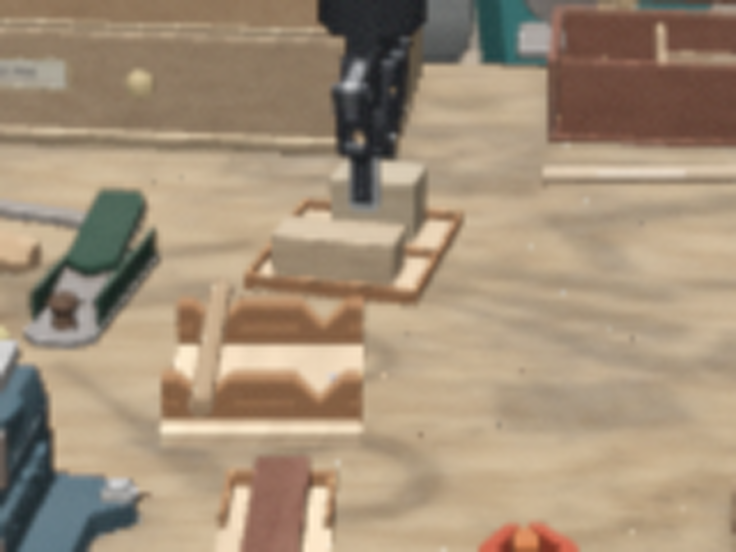

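```bash
python3 -m creep '{"hand":[35,35,60,60,60],"offset":[[4,0,1],[4,0,2],[4,0,2],[4,0,2],[4,0,2]],"twist":[[0,0,0],[0,0,0],[0,0,0],[0,0,0],[0,0,0]]}';python3 -m creep '{"hand":[60,60,60,60,60],"offset":[[0,0,-30],[0,0,-65],[0,0,-90],[0,0,-90],[0,0,-90]],"twist":[[0,0,0],[0,0,0],[0,0,0],[0,0,0],[0,0,0]]}';python3 go.py 397 -373.5 130 7.3
python3 - <<'E'
from h import *
f=grab_frame("side");cv2.imwrite("pics/s15.png",cv2.resize(f["color"][150:270,180:340],None,fx=4.6,fy=4.6,interpolation=2))
E
```

```text
clock: 18.57
ee_pos: [0.607, -0.2314, 0.0518]
ee_rot: [180.0, -0.1, -7.5]
force: [1.0, -0.7, -0.3]
width: 0.0599
clock: 18.98
ee_pos: [0.608, -0.2318, 0.1438]
ee_rot: [179.9, -0.3, -7.5]
force: [0.5, 0.3, -0.1]
width: 0.0597
t 18.98 pos [ 608.  -231.8  143.8] rot [179.9  -0.3  -7.5] w 59.7 F [ 0.5  0.3 -0.1] q [-21.  34.  15.  70.  -0. 167.]
offset [-190.8  168.    13. ] twist [  0.1  -0.3 -14.8] rows 6.1
```

View pics/s15.png

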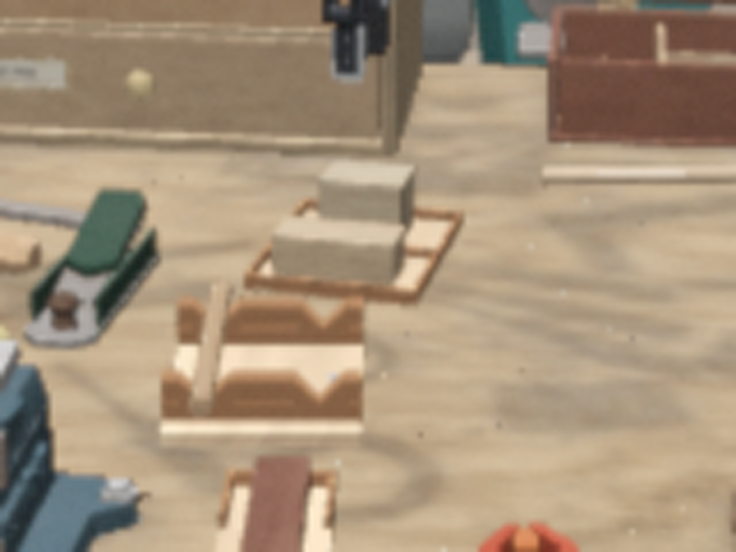

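Both blocks are in their bays. Now the right dowel.

```bash
python3 -m creep '{"hand":[44,44,44,44,44],"offset":[[-35,20,0],[-65,45,2],[-95,73,4],[-122,102,6],[-150,130,8]],"twist":[[0,0,-3],[0,0,-6],[0,0,-9],[0,0,-12],[0,0,-15]]}';python3 -m creep '{"hand":[44,44,44,44],"offset":[[-20,20,3],[-30,43,5],[-30,43,5],[-30,43,5]],"twist":[[0,0,0],[0,0,0],[0,0,0],[0,0,0]]}';python3 go.py 397 -373.5 80 7.3
python3 - <<'E'
from h import *
f=grab_frame("side");cv2.imwrite("pics/s16.png",cv2.resize(f["color"][120:260,230:430],None,fx=3.9,fy=3.9,interpolation=2))
f=grab_frame("top");cv2.imwrite("pics/t16.png",cv2.resize(f["color"][100:360,200:460],None,fx=2.3,fy=2.3,interpolation=2))
E
```

```text
clock: 19.45
ee_pos: [0.4382, -0.3403, 0.1309]
ee_rot: [-179.9, 0.1, 7.7]
force: [1.3, -1.4, 0.7]
width: 0.0443
clock: 19.78
ee_pos: [0.415, -0.3874, 0.1261]
ee_rot: [-179.8, 0.1, 7.3]
force: [-0.8, 0.1, -0.5]
width: 0.0444
t 19.78 pos [ 415.  -387.4  126.1] rot [-1.798e+02  1.000e-01  7.300e+00] w 44.4 F [-0.8  0.1 -0.5] q [-43.  26.  -1.  63.   0. 130.]
offset [-16.  -16.   46.2] twist [-0.2  0.1  0. ] rows 1.2
```

View pics/s16.png

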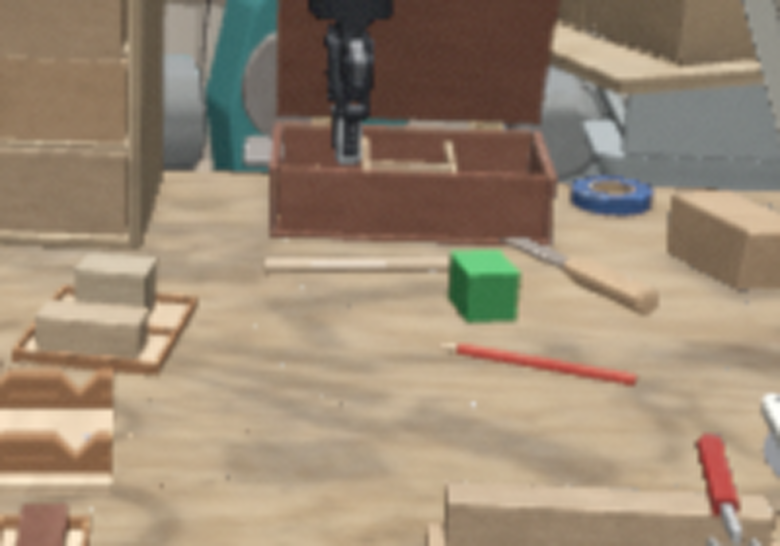

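View pics/t16.png

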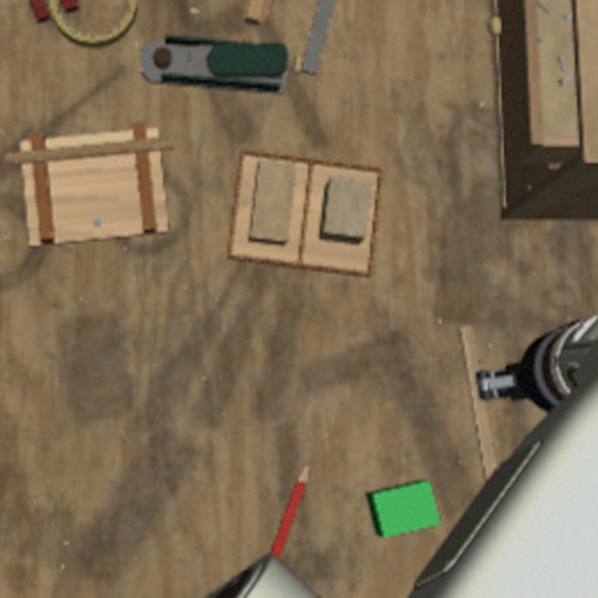

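```bash
python3 - <<'E'
from h import *
f=grab_frame("side")
for u,v,z in((272,240,0),(550,238,0),(265,265,.0065),(445,265,.0065)): print(ray(f,[[230+u/3.9,120+v/3.9]],z)*1000)
E
python3 go.py 397 -373.5 90 7.3
```

```text
[[ 477.01438612 -453.27340199    0.        ]]
[[ 210.94536948 -489.50382697    0.        ]]
[[ 480.61487117 -361.89414827    6.5       ]]
[[ 317.48360467 -380.1106835     6.5       ]]
t 19.93 pos [ 416.6 -386.   127. ] rot [-1.799e+02  1.000e-01  7.600e+00] w 43.8 F [0.4 0.3 0.2] q [-43.  26.  -1.  63.   0. 130.]
offset [-17.8 -14.9  37. ] twist [-0.1  0.1  0.3] rows 1.0
```

```bash
python3 -m creep '{"hand":[38,38,38,38],"offset":[[-18,-15,15],[-18,-15,37],[-18,-15,37],[-18,-15,37]],"twist":[[0,0,0],[0,0,0],[0,0,0],[0,0,0]]}';python3 go.py 397 -373.5 25 7.3
```

```text
clock: 20.27
ee_pos: [0.3968, -0.373, 0.0901]
ee_rot: [-179.9, 0.1, 7.6]
force: [-0.6, -0.4, -0.3]
width: 0.0381
t 20.27 pos [ 396.8 -373.    90.1] rot [-1.799e+02  1.000e-01  7.600e+00] w 38.1 F [-0.6 -0.4 -0.3] q [-43.  26.  -8.  56.   0. 129.]
offset [ 0.3  0.7 65.1] twist [-0.1  0.1  0.3] rows 1.6
```

```bash
python3 -m creep '{"hand":[38,38,38,38,38],"offset":[[0,0.5,30],[0,0.5,55],[0,0.5,64.5],[0,0.5,64.5],[0,0.5,64.5]],"twist":[[0,0,0],[0,0,0],[0,0,0],[0,0,0],[0,0,0]]}';python3 go.py 397 -373.5 25 7.3
python3 - <<'E'
from h import *
f=grab_frame("side");cv2.imwrite("pics/s17.png",cv2.resize(f["color"][120:260,230:430],None,fx=3.9,fy=3.9,interpolation=2))
E
```

```text
clock: 20.68
ee_pos: [0.3977, -0.3753, 0.0271]
ee_rot: [180.0, -0.0, 7.5]
force: [0.7, -0.3, -0.7]
width: 0.0381
t 20.68 pos [ 397.7 -375.3   27.1] rot [180.   -0.    7.5] w 38.1 F [ 0.7 -0.3 -0.7] q [-43.  30. -11.  48.   0. 129.]
offset [-0.4 -1.8  2.1] twist [ 0.  -0.   0.2] rows 0.1
```

View pics/s17.png

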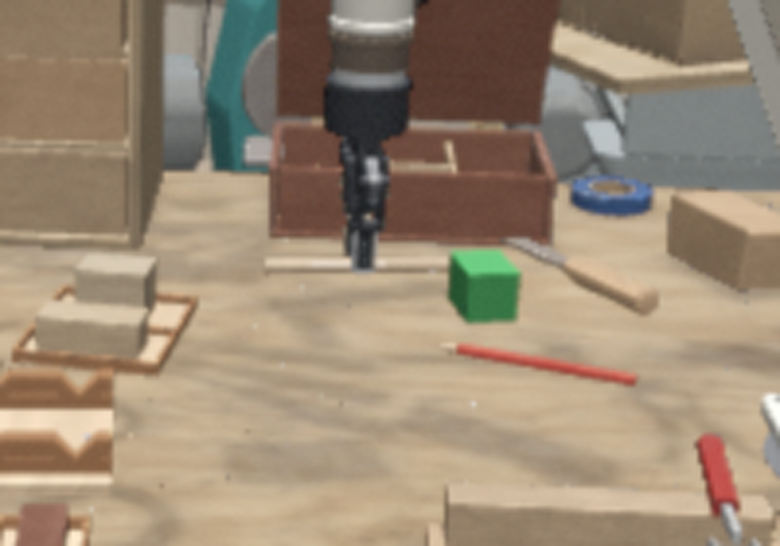

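The fingers straddle the dowel at its middle, at (362,265). I'm going 1.5 mm lower and gripping.

```bash
python3 -m creep '{"hand":[38,5,5,5,5],"offset":[[0,-1,1.5],[0,-1,1.5],[0,-1,1.5],[0,-1,1.5],[0,-1,1.5]],"twist":[[0,0,0],[0,0,0],[0,0,0],[0,0,0],[0,0,0]]}' 40;python3 go.py; python3 -m creep '{"hand":[5,5,5,5,5],"offset":[[0,0,-35],[0,0,-70],[5,-20,-100],[5,-45,-100],[5,-70,-100]],"twist":[[0,0,0],[0,0,0],[0,0,-6],[0,0,-12],[0,0,-18]]}';python3 go.py 500 -170 130 60
python3 - <<'E'
from h import *
f=grab_frame("side");cv2.imwrite("pics/s18.png",cv2.resize(f["color"][80:260,180:430],None,fx=3.1,fy=3.1,interpolation=2))
E
```

```text
clock: 21.15
ee_pos: [0.3974, -0.3746, 0.0261]
ee_rot: [179.9, -0.1, 7.5]
force: [-0.9, 0.2, 6.1]
width: 0.012
t 21.15 pos [ 397.4 -374.6   26.1] rot [ 1.799e+02 -1.000e-01  7.500e+00] w 12.0 F [-0.9  0.2  6.1] q [-43.  30. -12.  48.   0. 129.]
clock: 21.57
ee_pos: [0.3941, -0.3049, 0.1275]
ee_rot: [179.7, -0.2, 25.7]
force: [-0.2, 1.5, -1.0]
width: 0.012
t 21.57 pos [ 394.1 -304.9  127.5] rot [179.7  -0.2  25.7] w 12.0 F [-0.2  1.5 -1. ] q [-38.  19. -13.  58.   0. 117.]
offset [154.  -75.5  -2.5] twist [  0.4  -0.1 -34.3] rows 4.8
```

View pics/s18.png

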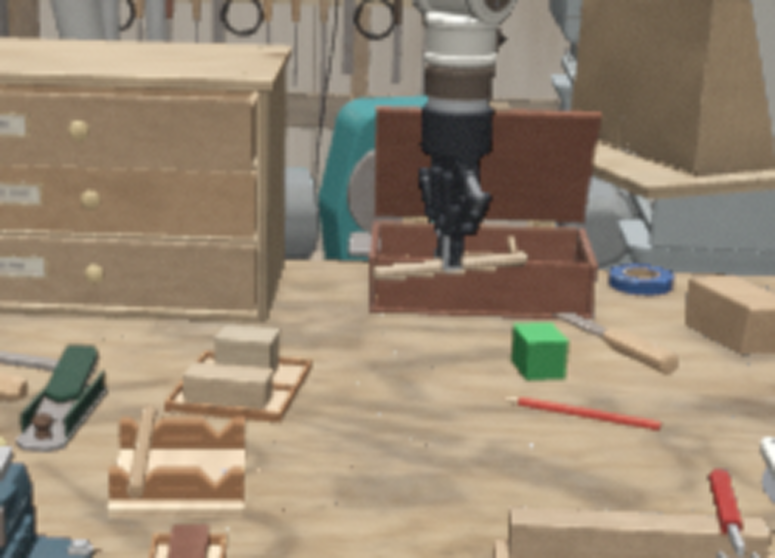

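```bash
python3 -m creep '{"hand":[5,5,5,5,5],"offset":[[31,-15,0],[62,-30,0],[93,-45,0],[124,-60,0],[154,-75,-2]],"twist":[[0,0,-7],[0,0,-14],[0,0,-21],[0,0,-28],[0,0,-34]]}';python3 go.py 602.6 33.5 115 95.2
```

```text
clock: 22.03
ee_pos: [0.4997, -0.1687, 0.1265]
ee_rot: [-180.0, 0.0, 59.8]
force: [-0.4, -0.9, 0.3]
width: 0.0116
t 22.03 pos [ 499.7 -168.7  126.5] rot [-180.     0.    59.8] w 11.6 F [-0.4 -0.9  0.3] q [-19.  22.  -8.  60.  -0. 102.]
offset [226.5 -12.8  11.5] twist [ -0.   -0.  -35.4] rows 5.4
```

```bash
python3 -m creep '{"hand":[5,5,5,5,5],"offset":[[38,-2,0],[76,-4,0],[114,-6,0],[152,-9,0],[190,-11,0]],"twist":[[0,0,-7],[0,0,-14],[0,0,-21],[0,0,-28],[0,0,-35.4]]}'; python3 -m creep '{"hand":[5,5,5,5],"offset":[[32,20,4],[32,20,6],[32,20,6],[32,20,6]],"twist":[[0,0,0],[0,0,0],[0,0,0],[0,0,0]]}';python3 go.py 602.6 31.5 56 95.2
```

```text
clock: 22.45
ee_pos: [0.5865, 0.001, 0.1266]
ee_rot: [-180.0, 0.0, 95.0]
force: [0.4, -0.6, -0.2]
width: 0.0117
clock: 22.78
ee_pos: [0.6028, 0.0327, 0.1201]
ee_rot: [-179.9, 0.0, 94.7]
force: [-0.2, -0.2, -0.5]
width: 0.0116
t 22.78 pos [602.8  32.7 120.1] rot [-179.9    0.    94.7] w 11.6 F [-0.2 -0.2 -0.5] q [ 3. 30.  4. 64. -0. 88.]
offset [-1.2 -0.2 64.1] twist [-0.1  0.  -0.5] rows 1.5
```

```bash
python3 -m creep '{"hand":[5,5,5,5,5],"offset":[[-1,0,25],[-1,0,48],[-1,0,60],[-1,0,63],[-1,0,63]],"twist":[[0,0,-0.5],[0,0,-0.5],[0,0,-0.5],[0,0,-0.5],[0,0,-0.5]]}';python3 go.py 602.6 31.5 51 95.2
python3 - <<'E'
from h import *
f=grab_frame("side");cv2.imwrite("pics/s19.png",cv2.resize(f["color"][150:270,180:340],None,fx=4.6,fy=4.6,interpolation=2))
E
```

```text
clock: 23.2
ee_pos: [0.6022, 0.0302, 0.057]
ee_rot: [-179.8, 0.0, 95.0]
force: [-0.5, 0.1, 0.7]
width: 0.0116
t 23.2 pos [602.2  30.2  57. ] rot [-179.8    0.    95. ] w 11.6 F [-0.5  0.1  0.7] q [ 3. 34.  0. 56. -0. 88.]
offset [1.2 0.5 6. ] twist [-0.2  0.  -0.2] rows 0.1
```

View pics/s19.png

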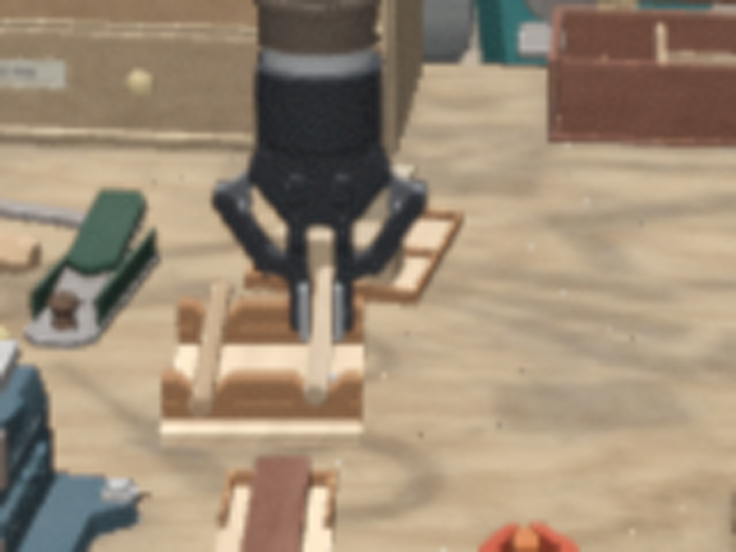

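The dowel sits above the near notch at (318,390). I'm lowering the last 5 mm, releasing and backing off.

```bash
python3 -m creep '{"hand":[5,5,5,5],"offset":[[0,0,3],[0,0,5],[0,0,5],[0,0,5]],"twist":[[0,0,0],[0,0,0],[0,0,0],[0,0,0]]}';python3 -m creep '{"hand":[30,30,30],"offset":[[0,0,0],[0,0,0],[0,0,0]],"twist":[[0,0,0],[0,0,0],[0,0,0]]}';python3 -m creep '{"hand":[30,30,30,30,30],"offset":[[0,0,-30],[0,0,-65],[0,0,-100],[0,-35,-120],[0,-70,-140]],"twist":[[0,0,0],[0,0,0],[0,0,0],[0,0,0],[0,0,0]]}';python3 -m creep '{"hand":[30,30,30,30,30],"offset":[[-30,-25,-10],[-65,-50,-20],[-100,-70,-20],[-140,-80,-20],[-180,-80,-20]],"twist":[[0,0,0],[0,0,0],[0,0,0],[0,0,0],[0,0,0]]}';python3 -m creep '{"hand":[30,30,30],"offset":[[-40,0,0],[-70,0,0],[-70,0,0]],"twist":[[0,0,0],[0,0,0],[0,0,0]]}'
python3 - <<'E'
from h import *
f=grab_frame("side");cv2.imwrite("pics/s20.png",cv2.resize(f["color"][150:310,180:380],None,fx=3.7,fy=3.7,interpolation=2))
f=grab_frame("top");cv2.imwrite("pics/t20.png",cv2.resize(f["color"][100:300,100:400],None,fx=2.6,fy=2.6,interpolation=2))
E
```

```text
clock: 23.58
ee_pos: [0.6039, 0.0317, 0.0536]
ee_rot: [179.9, 0.0, 95.2]
force: [-0.8, -0.3, -0.0]
width: 0.0119
clock: 23.83
ee_pos: [0.6038, 0.0319, 0.0531]
ee_rot: [180.0, -0.0, 95.2]
force: [0.6, -1.1, -0.3]
width: 0.03
clock: 24.25
ee_pos: [0.5354, 0.0257, 0.1948]
ee_rot: [179.8, 0.0, 95.2]
force: [-0.5, -0.1, -0.2]
width: 0.0301
clock: 24.67
ee_pos: [0.4682, -0.162, 0.214]
ee_rot: [180.0, 0.0, 95.2]
force: [1.3, 0.4, 0.2]
width: 0.0301
clock: 24.92
ee_pos: [0.4771, -0.236, 0.213]
ee_rot: [179.9, 0.2, 94.8]
force: [0.6, 0.2, 0.3]
width: 0.0298
```

View pics/s20.png

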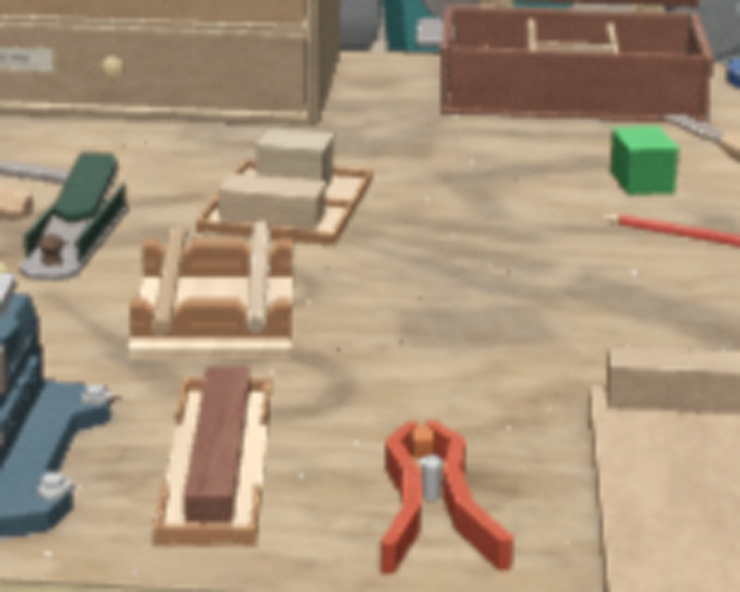

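View pics/t20.png

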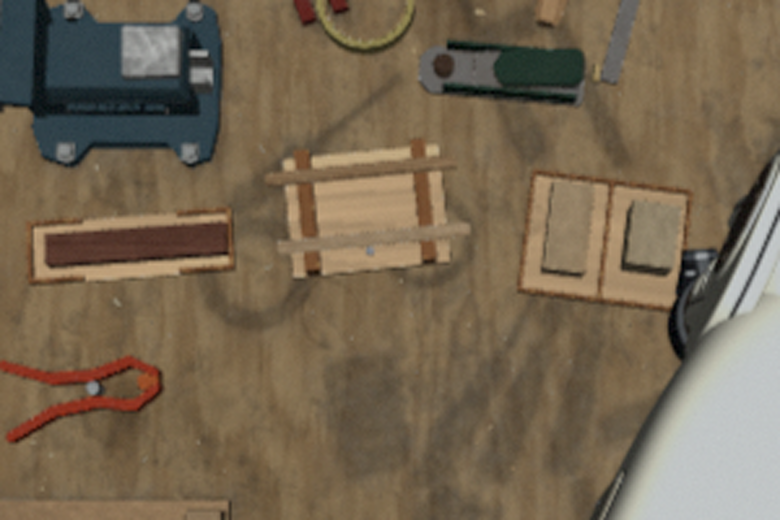

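All five pieces look seated. The strip may sit toward one end of its tray, so I'm measuring final poses from the top view.

Run:
```python
from h import *
f=grab_frame("top")
q=lambda p:np.array([(x/2.6+100-.3,y/2.6+100-.3) for x,y in p])
def loc(P,c,a):
    a=np.radians(a);u=np.array([np.cos(a),np.sin(a)]);v=np.array([u[1],-u[0]]);d=P[:,:2]*1000-c
    return np.c_[d@v,d@u]
W=ray(f,q([(46,237),(227,223),(229,252),(47,267)]),.024)
l=loc(W,[599.7,258.4],94.4);print("strip",l.round(1),l.mean(0))
for n,p in(("far",[(267,180),(454,165)]),("near",[(279,246),(469,229)])):
    l=loc(ray(f,q(p),.034),[635.5,36.5],95.2);print(n,l.round(1),l.mean(0))
for n,p,z in(("low",[(557,180),(594,185),(584,274),(542,270)],.034),("tall",[(631,199),(683,203),(676,268),(624,265)],.049)):
    l=loc(ray(f,q(p),z),[606.9,-191.3],82.7);print(n,l.round(1),l.mean(0))
# strip by colour
b,g,r=[f["color"][...,i].astype(int) for i in range(3)]
m=((r<115)&(r-g>25)).astype(np.uint8);m[:175]=0;m[215:]=0;m[:,:112]=0;m[:,190:]=0
c=max(cv2.findContours(m,0,1)[0],key=cv2.contourArea);l=loc(ray(f,c[:,0,:],.024),[599.7,258.4],94.4);print("strip mask",l.min(0),l.max(0))
```

```text
strip [[ 12.1  77.4]
 [ 13.3 -92.7]
 [-14.8 -93.2]
 [-16.7  77.3]] [-1.50589197 -7.82499022]
far [[ 32.2  90. ]
 [ 31.5 -86.8]] [31.85998582  1.56300499]
near [[-32.1  83.1]
 [-31.3 -95.3]] [-31.65713857  -6.0976133 ]
low [[ 47.3  53.4]
 [ 47.1  18.1]
 [-39.   17.8]
 [-40.4  57.2]] [ 3.78235562 36.63905461]
tall [[ 34.4 -16.3]
 [ 37.  -64.9]
 [-25.2 -64.7]
 [-28.7 -16.7]] [  4.36393403 -40.64529518]
strip mask [-14.13619919 -95.2246161 ] [14.97127503 76.5722166 ]
```

Run:
```python
from h import *
f=grab_frame("side");cv2.imwrite("pics/s21.png",cv2.resize(f["color"][240:305,205:270],None,fx=9,fy=9,interpolation=2))
f2=grab_frame("top");cv2.imwrite("pics/t21.png",cv2.resize(f2["color"][170:220,105:195],None,fx=8,fy=8,interpolation=2))
```

View pics/s21.png

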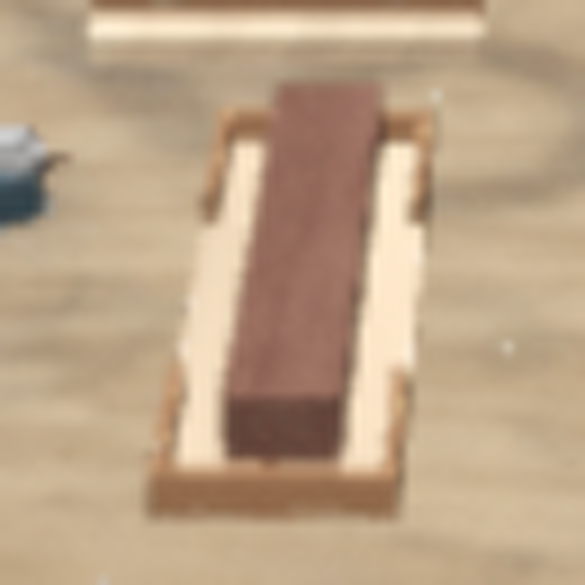

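View pics/t21.png

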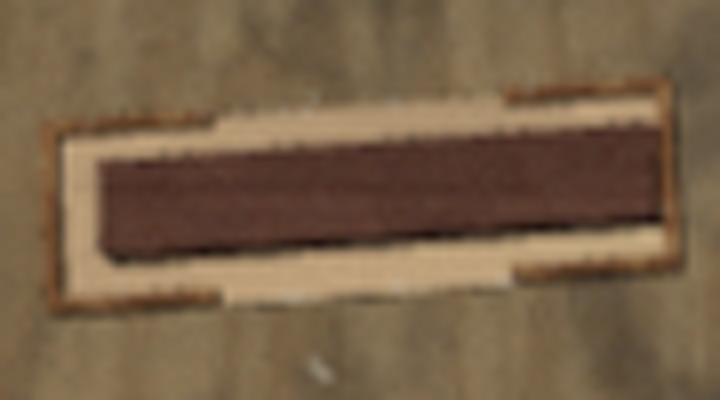

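```bash
python3 - <<'E'
from h import *
f=grab_frame("side");t=grab_frame("top")
q=lambda u,v:[[205+u/9-.4,240+v/9-.4]]
T=lambda u,v:[[105+u/8-.4,170+v/8-.4]]
def tri(us,ut):
    # two-ray midpoint
    A=[]
    o1=ray(f,us,0)[0];d1=ray(f,us,.1)[0]-o1;o2=ray(t,ut,0)[0];d2=ray(t,ut,.1)[0]-o2
    s=np.linalg.lstsq(np.c_[d1,-d2],o2-o1,rcond=None)[0]
    a=o1+s[0]*d1;b=o2+s[1]*d2;return ((a+b)/2*1000).round(1),(np.linalg.norm(a-b)*1000).round(1)
print("near +x",tri(q(226,396),T(100,162)));print("near -x",tri(q(342,397),T(102,250)))
print("far +x",tri(q(275,84),T(660,125)));print("far -x",tri(q(382,84),T(662,217)))
print("tray near +x corner",tri(q(150,470),T(45,122)),"tray far -x",tri(q(432,112),T(682,262)))
E
python3 go.py 540 254 140 94.4
```

```text
near +x (array([607.2, 337.4,  23.3]), np.float64(2.5))
near -x (array([579.4, 335.4,  23.5]), np.float64(3.3))
far +x (array([620.9, 167. ,  22.4]), np.float64(0.2))
far -x (array([591.4, 165.4,  23.2]), np.float64(1.3))
tray near +x corner (array([622.1, 357.6,  13.8]), np.float64(1.8)) tray far -x (array([578.7, 160.4,  12.7]), np.float64(2.7))
t 25.27 pos [ 476.8 -229.3  213. ] rot [-180.    -0.    95.3] w 29.9 F [ 0.4 -0.1  0.3] q [-26.  18.   0.  72.   0.  59.]
offset [475.4 107.5  73.1] twist [-0.  -0.   0.9] rows 11.8
```

The strip's top corners triangulate to 22–24 mm at both ends, so it is flat on the tray floor. It sits about 8 mm off centre, and the limit is 13 mm. Everything else is within its limits, so I'm handing in.

```bash
python3 -c "
from plant import env
print(env.finish_job())"
```

```text
the job is handed in; nothing more can be done
None
```

I put all five wood leftovers in their holders and handed the job in at about 25 s of the 99 s allowed. No verdict is reported, so this rests on my last camera checks, which found everything within the limits.

| Piece | Where it lies | Last measurement |
|---|---|---|
| Dowels | one in each rack groove | 32 mm off the rack's middle across it (grooves at 33 mm); about 2 mm and 6 mm off centre lengthwise (limit 25 mm) |
| Strip | flat on the long tray's floor | top corners 22 to 24 mm high at both ends, so level; about 2 mm off across, about 8 mm off lengthwise (limit 13 mm) |
| Low block | left-hand bay of the divided tray | about 4 mm and 1 mm off the bay's centre |
| Tall block | right-hand bay of the divided tray | about 4 mm and 3 mm off the bay's centre |

- **Off centre:** the strip rests against or very near one end wall. I left it because it was still inside the limit.
- **Not measured:** the plane, spring clamp and green block looked unmoved in the pictures.
- **Readings that disagreed:** the two views of the strip's corners differed by up to 3 mm, and the gripper read 1 to 1.5 mm narrower than each piece it held.

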